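# Register a lino block with the flip stop

## Robot

A 6-joint arm with a two-finger parallel gripper is mounted at the origin on the work surface. World frame = base frame: x ahead of the robot, y to its left, z up, the work surface at z = 0. Lengths are in m, angles in rad, forces in N, time in s.
With the tool pointing down it reaches from about 0.425 to 0.95 m from the base axis. Payload 3.5 kg.
Tool frame: the origin (TCP) lies at the very end of the fingers, on their centre line; the grasp point (between the pads) lies 19 mm behind it; x points along the fingers, z is the direction in which the jaws open and shut, and the axes are right-handed (so a half turn about x gives the same grasp; the last joint's range is limited). The gripper opens to 85 mm and grips with 20 to 120 N. Pads are 22 mm wide; open, the fingers measure 114 mm over their backs; the gripper's body (76 mm by 85 mm) begins 54 mm behind the grasp point. The pads swing forward as they close: fully open they stand 13 mm farther back than shut.
Start: joints at [1.15, 0.286, 1.577, -0, 1.279, -0.15], TCP at [0.181, 0.65, 0.203] pointing down, gripper open.
Joint ranges: [-2.77, 2.77], [-0.9, 2.22], [0.21, 2.48], [-1.53, 4.67], [0.24, 2.81], [-2.84, 2.84]. Speed limits (rad/s): [2.79, 2.79, 3.14, 3.14, 3.14, 3.14].

## Interface

Orientations are given as a unit quaternion [x, y, z, w].
In Python, from plant import ctrl, cams gives the robot as it stands.
- The arm moves only by the tool play_rows, never from a script. Its argument "rows" is a list of rows, each a list of 3 entries, a list of its own where there are three numbers: the opening in per cent of the stroke, from 0 (shut) to 100 (fully open), then the shift along the tool's x, y, z in units of 0.3 m (1.0 is 0.3 m), then the turn, a rotation vector about the tool's x, y, z in units of pi/2 rad (1.0 is pi/2 rad). A call has 1 to 10 rows; each row is the pose to reach, as a shift and turn from the pose commanded when the call began, along the tool's axes at that moment; what a row does not reach only later rows make up. A row lasts 1/12 s, in which the tool goes at most 41.7 mm and 7.16 degrees, less where a joint would pass 70% of its speed; a pose out of reach is approached as far as the arm can. A call with a number of a shift or a turn outside -1 to 1 is refused whole. A call with a gripper value outside its range is refused whole. The fingers move at their own pace and stop on an object; "force" is the grip in N (left out, the last holds). Time passes only in rows, so rows that repeat a pose let the fingers close. It gives the time, the measured TCP pose, the force and the opening at its end, in the units of the state.
- ctrl.get_state(): the state, without advancing time (a new reading comes with each control period).
- cams.read_camera(name): name is "scene" or "top"; returns a dict with "color" (480x640x3 uint8, red, green, blue), "fx", "fy", "cx", "cy" (pixels), "view" (4x4, takes a point from world to camera coordinates). Camera axes: x right, y down, z forward; pixel columns grow to the right and rows downward; lengths in m; the calibration is good to about 2 mm. A picture is of the moment at which its call begins. There is no depth.
- ctrl.sign_off(): hands the job in, once; it reports no verdict.
The state is a dict: "time": time; "qpos": joint angles; "dq": joint speeds; "joint_efforts": joint torques, N m; "eef_pos": TCP position; "tcp_rot": TCP orientation; "contact_force": force on the tool from outside, world axes, zero at the start; "wrist_torque": the same for the moment, N m; "opening": opening from 0.0 (shut) to 1.0 (fully open).
Only numpy, scipy, OpenCV 4.12 (cv2) and the standard library are available. Lean on these libraries where they do the work, as an engineer would, in place of code of your own. Each camera call takes 0.05 s, during which the arm holds its last target. There are 200 camera calls.

## Task

Flip the stop on the register bed's fence down until it lies on the fence, then slide the blue lino block flush against the fence and along it until its end bears gently on the stop's brass screw, and hold it there a moment. Then let go of the block and flip the stop back up out of the way, so that the roller can pass, leaving the block where it was gauged: flush to the fence, its end where the screw touched. Do not ram the block into the stop or the fence, do not shift the stop along the fence, and leave everything else where it is.

Things in the scene. Friction and masses are not known exactly. Their poses are not given: they have to be found in the camera images.
- bed: Register bed, fixed on the table: a plywood board 300 x 520 x 15 mm with a fence along its far side. Origin at the centre of the board's underside; z up, x points from the robot's side towards the fence, y runs along the fence. The board's top is at z = 15 mm.
- stop_hinge (a point): Hinge axis of the flip stop (it runs along the bed's y), at mid-width of the stop's arm. It lies 18 mm above the fence's top and 16 mm behind its working face. The stop's steel carriage is clamped to the fence at a place that differs each time; do not shift it.
- stop_leaf (a joint): Flip angle of the stop's arm: 0 = fully down, its heel on the fence, the arm level and pointing to the bed's -x; it grows as the arm is flipped up, to 1.75 rad (just past upright, tipped back over the fence). A friction hinge: the arm stays where it is left, 1 to 2 N at the tab moves it. The arm is a bar 12 mm wide (y) and 12 mm deep.
- stop_foot (a point): Point in the stop's foot, at the arm's mid-width, on the axis of its brass screw. Foot: 14 mm wide (y), 24 mm long. With the stop down it closes the way along the fence; this point is then 12 mm above the board, 34 mm from the fence's face. The screw points along the bed's -y to the block. Its 13 mm round tip ends 11 to 27 mm from this point: set anew each time, fixed, not measured.
- stop_tab (a point): Centre of the red finger tab at the end of the stop's arm, 115 mm from the hinge axis: 32 mm long along the arm, 14 mm wide (along the bed's y; grip it here), 22 mm across the arm's depth. It can turn about y between the fingers as the arm is flipped.
- block_center (a point): Centre of the blue lino block (MDF below, blue lino with pale round cuts on top), lying loose on the bed short of the stop, about 0.2 kg: 64 mm (its x) x 130 mm (its y) x 24 mm high, with z up. The end that must meet the screw is the one at its +y. Too wide to be held with a finger between it and the fence: it is pushed with the fingertips.
- block_end (a point): Centre of the block's +y end face, half-way up.
- fence: Aluminium fence of the bed: 28 mm thick, 500 mm long, 30 mm high above the board. Origin on the board's top, at mid-length, in the plane of the working face, 85 mm from the bed's middle; axes as the bed's: the working face is its plane x = 0 and looks to -x; the metal lies at +x.
- yellow_block: Bystander: a smaller yellow lino block, 60 x 80 x 24 mm, lying on the bed's near left corner. Origin under its centre.
- weight: Bystander: a brass weight with a knob, 38 mm wide, 30 mm high, standing on the near edge of the bed. Origin under its centre.
- brayer: Bystander: an ink roller with a blue 100 mm drum and a wooden handle, lying on the black inking board left of the bed. Origin under its drum.
- foam_roller: Bystander: a black foam texture drum 72 mm wide with a wooden handle on top, 125 mm high, right of the bed. Origin under its centre.
- ink_tin: Bystander: an ink tin with a yellow label, 72 mm wide, 60 mm high, right of the bed. Origin under its centre.
- ink_jar: Bystander: an ink jar with a green label and black cap, 60 mm wide, 85 mm high, right of the bed. Origin under its centre.
Things that resemble listed ones, but are neither listed nor needed, are in the scene too. Leave any green look-alike of the part that bears block_center alone.

How it is judged:
By the outcome, as a careful person would: the job done as asked, in the order asked, and still so for the second after the job is handed in, with the robot touching nothing.
It also fails if it takes over 72 s, if anything falls off the work surface, if the arm or the gripper's body presses on something with over 40 N, if the wrist force passes 120 N, or if a joint passes its speed limit or range.

## Working session

There is one attempt and no reset: what is moved stays moved. The work goes in short steps, Python scripts to look and compute and a tool call to move; the robot and the scene stay as the last step left them, time stands still between calls to the robot, and variables do not carry over. Pictures are saved under pics/ and viewed, about 8 in all and at most 12, crops included, and the job is handed in when it is done.

Besides the shell and the picture viewer there is one more tool, called after "Emit:" as name(argument=value, ...) on one line, values as JSON. play_rows: Moves the arm, as the interface text tells. Shifts and turns lie within -1 to 1; 1 stands for 0.3 m of shift or pi/2 rad of turn. Its arguments: {"type":"object","properties":{"rows":{"type":"array"},"force":{"type":"number"}},"required":["rows"]}

```bash
mkdir -p pics; ls
python3 - <<'E'
from plant import ctrl,cams
import cv2
s=ctrl.get_state();print({k:s[k] for k in('time','eef_pos','tcp_rot','contact_force','opening')})
for n in('scene','top'):
    c=cams.read_camera(n);cv2.imwrite(f'pics/{n}0.png',c['color'][:,:,::-1]);print(n,c['fx'],c['fy'],c['cx'],c['cy'],c['view'])
E
```

```text
pics
{'time': 0.0, 'eef_pos': array([0.18023962, 0.64972251, 0.20200499]), 'tcp_rot': array([-0.42835037,  0.56366112,  0.42751175,  0.56217063]), 'contact_force': array([-0.25932184,  0.11683967, -0.17807859]), 'opening': 0.9973903774684119}
scene 516.4256752938162 516.4256752938162 319.8234710120944 243.3159594560671 [[ 0.7632519   0.64605149 -0.00800034 -0.3576513 ]
 [ 0.52398321 -0.62618871 -0.57734678 -0.21201407]
 [-0.37800547  0.43646898 -0.81645986  2.0099391 ]
 [ 0.          0.          0.          1.        ]]
top 468.0816385673064 468.0816385673064 322.3309706555383 239.44938087467423 [[-0.02971823 -0.99955327 -0.00317523 -0.01301719]
 [-0.97206131  0.02964053 -0.23284811  0.49254033]
 [ 0.2328382  -0.00383332 -0.97250793  1.51271861]
 [ 0.          0.          0.          1.        ]]
```

View pics/top0.png

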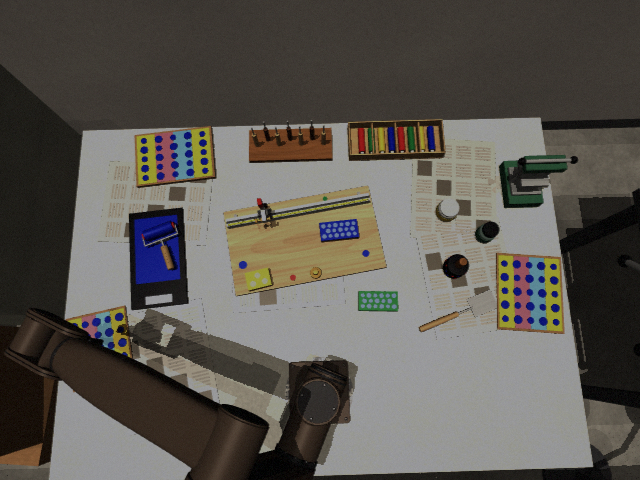

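View pics/scene0.png

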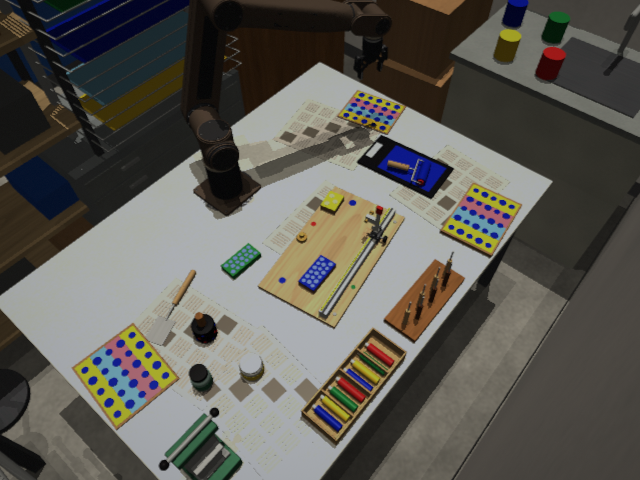

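The top view shows the bed around px (224–386, 186–295). The stop is upright with its red tab at about (261,203), the blue block is at (339,230), and the green look-alike at (378,301) is off the bed. The scene view agrees: tab at (379,210), block at (318,273). Next I measure with masks.

```bash
cat > h.py <<'E'
import numpy as np,cv2
from plant import ctrl,cams
def cam(n):
    c=cams.read_camera(n);c['hsv']=cv2.cvtColor(c['color'],cv2.COLOR_RGB2HSV);return c
def ray(c,p):
    R,t=c['view'][:3,:3],c['view'][:3,3]
    d=R.T@np.array([(p[0]-c['cx'])/c['fx'],(p[1]-c['cy'])/c['fy'],1]);return -R.T@t,d/np.linalg.norm(d)
def plane(c,p,z):
    o,d=ray(c,p);return o+d*(z-o[2])/d[2]
def proj(c,P):
    q=c['view'][:3,:3]@np.asarray(P)+c['view'][:3,3];return np.array([c['fx']*q[0]/q[2]+c['cx'],c['fy']*q[1]/q[2]+c['cy']])
def tri(c1,p1,c2,p2):
    o1,d1=ray(c1,p1);o2,d2=ray(c2,p2)
    s=np.linalg.lstsq(np.c_[d1,-d2],o2-o1,rcond=None)[0];a,b=o1+d1*s[0],o2+d2*s[1];return (a+b)/2,np.linalg.norm(a-b)
def mask(c,lo,hi,box):
    m=cv2.inRange(c['hsv'],np.array(lo),np.array(hi));k=np.zeros_like(m);x0,y0,x1,y1=box;k[y0:y1,x0:x1]=m[y0:y1,x0:x1];return k
def blob(m):
    return max(cv2.findContours(m,cv2.RETR_EXTERNAL,cv2.CHAIN_APPROX_NONE)[0],key=cv2.contourArea)
def cen(m):
    M=cv2.moments(m,True);return np.array([M['m10']/M['m00'],M['m01']/M['m00']]),M['m00']
def rect(c,cnt,z):
    w=np.array([plane(c,p,z)[:2] for p in cnt[:,0].astype(float)]);r=cv2.minAreaRect((w*1000).astype(np.float32));return r,cv2.boxPoints(r)
def crop(c,box,k,f):
    x0,y0,x1,y1=box;cv2.imwrite(f,cv2.resize(c['color'][y0:y1,x0:x1,::-1],None,fx=k,fy=k,interpolation=cv2.INTER_CUBIC))
E
python3 - <<'E'
from h import *
np.set_printoptions(precision=4,suppress=True)
T,S=cam('top'),cam('scene')
for n,c,bb,box,tb in(('top',T,(310,210,365,250),(215,180,395,300),(250,190,280,215)),('scene',S,(292,248,342,298),(250,180,410,330),(370,200,392,218))):
    m=mask(c,(105,90,60),(130,255,255),bb);m=cv2.morphologyEx(m,cv2.MORPH_CLOSE,np.ones((5,5)))
    r,b=rect(c,blob(m),.039);print(n,'block',r,b.tolist())
    w=mask(c,(8,40,70),(25,200,255),box);w=cv2.morphologyEx(w,cv2.MORPH_CLOSE,np.ones((5,5)))
    r,b=rect(c,blob(w),.015);print(n,'board',r,b.tolist())
    rd=mask(c,(0,120,60),(8,255,255),tb)|mask(c,(172,120,60),(180,255,255),tb);c['tab'],a=cen(rd);print('tab',c['tab'],a)
print(tri(T,T['tab'],S,S['tab']))
a=cv2.resize(T['color'][180:300,220:392,::-1],(688,480),interpolation=cv2.INTER_CUBIC);cv2.imwrite('pics/t1.png',a)
crop(S,(320,190,420,290),6,'pics/s1.png')
E
```

```text
top block ((529.4801025390625, -84.179931640625), (63.881065368652344, 129.92005920410156), 4.822037220001221) [[492.1919860839844, -22.134777069091797], [503.1132507324219, -151.59498596191406], [566.7681884765625, -146.22508239746094], [555.846923828125, -16.764877319335938]]
top board ((488.73406982421875, 34.176055908203125), (337.0108947753906, 520.3517456054688), 9.215691566467285) [[280.73602294921875, 264.00726318359375], [364.0711669921875, -249.6279754638672], [696.7321166992188, -195.6551513671875], [613.39697265625, 317.9801025390625]]
tab [258.963  201.1481] 27.0
scene block ((529.442626953125, -86.64510345458984), (64.82254791259766, 130.1382293701172), 4.506722927093506) [[492.0187072753906, -24.32392692565918], [502.2444152832031, -154.05978393554688], [566.8665771484375, -148.96627807617188], [556.640869140625, -19.230422973632812]]
scene board ((482.93243408203125, 29.35662841796875), (350.7252502441406, 524.3401489257812), 9.259805679321289) [[267.6688232421875, 259.8924560546875], [352.0411376953125, -257.61492919921875], [698.196044921875, -201.17919921875], [613.82373046875, 316.32818603515625]]
tab [379.0435 207.8261] 23.0
(array([0.5883, 0.1658, 0.1906]), np.float64(0.0032104618119273656))
```

View pics/t1.png

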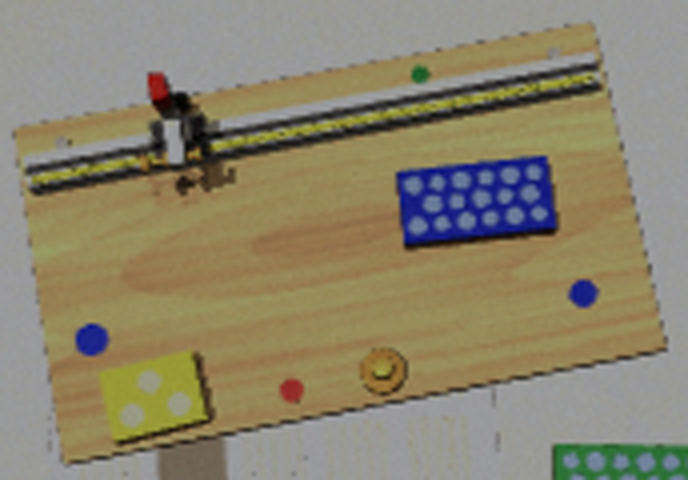

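View pics/s1.png

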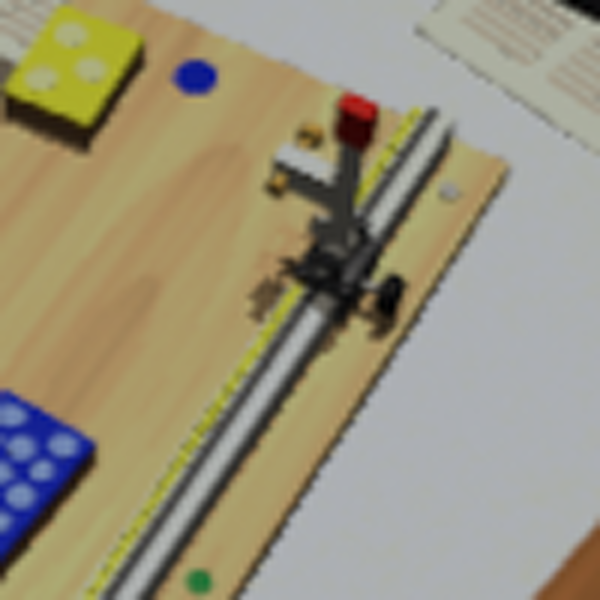

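The close-ups show the red tab on top of the near-upright arm, with the foot pointing to −x. The fence face has a yellow scale. Both views agree on the block to about 2 mm. Next I measure the full tab and write a move-number helper.

```bash
cat >> h.py <<'E'
from scipy.spatial.transform import Rotation as Ro
YAW=np.radians(9.22);BX=np.array([np.cos(YAW),np.sin(YAW),0]);BY=np.array([-BX[1],BX[0],0])
F0=np.array([.5914,.0489,.015])   # fence frame origin
def w2b(P): d=np.asarray(P)-F0;return np.array([d@BX,d@BY,d[2]+.015])   # bed xy from face, world z
def b2w(b): return F0+BX*b[0]+BY*b[1]+np.array([0,0,b[2]-.015])
def Rdown(jaw,tilt=0):
    z=BY if jaw=='y' else BX
    x=np.array([0,0,-1.]);return np.c_[x,np.cross(z,x),z]
def st():
    s=ctrl.get_state();print('t',round(s['time'],2),'bed',np.round(w2b(s['eef_pos'])*1000,1),'F',np.round([s['contact_force']@BX,s['contact_force']@BY,s['contact_force'][2]],2),'op',round(s['opening'],3),'q',np.round(s['qpos'],2));return s
def move(bt,jaw='y'):
    s=ctrl.get_state();R=Ro.from_quat(s['tcp_rot']);sh=R.inv().apply(b2w(bt)-s['eef_pos'])
    for k in(1,-1):
        M=Rdown(jaw)@np.diag([1,k,k]);v=(R.inv()*Ro.from_matrix(M)).as_rotvec()
        print(k,'shift',np.round(sh/.3,4),'turn',np.round(v/(np.pi/2),4),'deg',round(np.degrees(np.linalg.norm(v)),1),'mm',round(np.linalg.norm(sh)*1000))
E
python3 - <<'E'
from h import *
np.set_printoptions(precision=4,suppress=True)
T,S=cam('top'),cam('scene')
p=[]
for c,tb in((T,(250,190,275,212)),(S,(370,200,392,220))):
    rd=mask(c,(0,110,25),(9,255,255),tb)|mask(c,(170,110,25),(180,255,255),tb);q=blob(rd);M=cen(cv2.drawContours(np.zeros_like(rd),[q],-1,255,-1));p.append(M[0]);print(M,cv2.boundingRect(q))
P,e=tri(T,p[0],S,p[1]);print(P,e,w2b(P))
for th in (1.57,1.66,1.75):
    b=[.016-.115*np.cos(th),.116,.063+.115*np.sin(th)];print(th,proj(T,b2w(b)),proj(S,b2w(b)))
s=st();print(Ro.from_quat(s['tcp_rot']).as_matrix())
move([.016,.116,.24])
E
```

```text
(array([259.4048, 202.5476]), 42.0) (257, 198, 6, 10)
(array([379.0417, 209.7083]), 48.0) (376, 206, 7, 9)
[0.5879 0.1666 0.1793] 0.0015704697237849566 [0.0154 0.1168 0.1793]
1.57 [259.8733 202.6429] [379.2567 210.0864]
1.66 [259.3727 199.623 ] [382.0257 211.4124]
1.75 [258.9176 196.7331] [384.7548 212.9079]
t 0.3 bed [-309.3  659.4  202.9] F [ 0.61 -0.27  0.8 ] op 0.998 q [ 1.15  0.29  1.58  0.    1.28 -0.15]
[[-0.0004 -0.9636  0.2675]
 [-0.0008  0.2675  0.9636]
 [-1.      0.0001 -0.0008]]
1 shift [-0.1229 -1.7428 -1.1914] turn [-0.2748 -0.0005 -0.0002] deg 24.7 mm 634
-1 shift [-0.1229 -1.7428 -1.1914] turn [ 1.7252 -0.0003  0.0007] deg 155.3 mm 634
```

Emit:
play_rows(rows=[[55,[-0.123,-0.9,-0.615],[-0.2748,-0.0005,0]],[55,[-0.123,-0.9,-0.615],[-0.2748,-0.0005,0]],[55,[-0.123,-0.9,-0.615],[-0.2748,-0.0005,0]],[55,[-0.123,-0.9,-0.615],[-0.2748,-0.0005,0]],[55,[-0.123,-0.9,-0.615],[-0.2748,-0.0005,0]],[55,[-0.123,-0.9,-0.615],[-0.2748,-0.0005,0]],[55,[-0.123,-0.9,-0.615],[-0.2748,-0.0005,0]],[55,[-0.123,-0.9,-0.615],[-0.2748,-0.0005,0]],[55,[-0.123,-0.9,-0.615],[-0.2748,-0.0005,0]],[55,[-0.123,-0.9,-0.615],[-0.2748,-0.0005,0]]])

```text
time: 1.13
eef_pos: [0.3928, 0.3991, 0.2408]
tcp_rot: [-0.537, 0.459, 0.538, 0.46]
contact_force: [-0.6, -0.4, 0.5]
opening: 0.548
```

```bash
python3 -c "
from h import *
st();move([.0154,.1168,.24])"
```

```text
t 1.13 bed [-139.9  377.5  240.8] F [-0.67 -0.26  0.55] op 0.548 q [ 0.61  0.    1.82  0.    1.31 -1.12]
1 shift [ 0.002  -0.5215 -0.8666] turn [-0.0027  0.0009  0.0006] deg 0.3 mm 303
-1 shift [ 0.002  -0.5215 -0.8666] turn [ 1.9973e+00  9.0000e-04 -1.4000e-03] deg 179.8 mm 303
```

Emit:
play_rows(rows=[[55,[0,-0.5215,-0.8666],[-0.0027,0.0009,0]],[55,[0,-0.5215,-0.8666],[-0.0027,0.0009,0]],[55,[0,-0.5215,-0.8666],[-0.0027,0.0009,0]],[55,[0,-0.5215,-0.8666],[-0.0027,0.0009,0]],[55,[0,-0.5215,-0.8666],[-0.0027,0.0009,0]],[55,[0,-0.5215,-0.8666],[-0.0027,0.0009,0]],[55,[0,-0.5215,-0.8666],[-0.0027,0.0009,0]],[55,[0,-0.5215,-0.8666],[-0.0027,0.0009,0]],[55,[0,-0.5215,-0.8666],[-0.0027,0.0009,0]]])

```text
time: 1.88
eef_pos: [0.5887, 0.1676, 0.2394]
tcp_rot: [0.539, -0.458, -0.539, -0.457]
contact_force: [-0.8, 0.2, -0.3]
opening: 0.549
```

```bash
python3 -c "
from h import *
st();move([.0154,.1168,.16])
T,S=cam('top'),cam('scene')
a=cv2.resize(S['color'][150:250,320:420,::-1],(500,500),interpolation=3);b=cv2.resize(T['color'][150:250,220:280,::-1],(300,500),interpolation=3);cv2.imwrite('pics/c2.png',np.hstack([a,b]))"
```

```text
t 1.88 bed [ 16.3 117.6 239.4] F [-0.8   0.37 -0.32] op 0.549 q [ 0.11  0.12  1.7  -0.    1.32 -1.62]
1 shift [ 0.2646  0.0028 -0.0024] turn [ 0.001  -0.0004 -0.0004] deg 0.1 mm 79
-1 shift [ 0.2646  0.0028 -0.0024] turn [-1.999e+00  7.000e-04 -7.000e-04] deg 179.9 mm 79
```

View pics/c2.png

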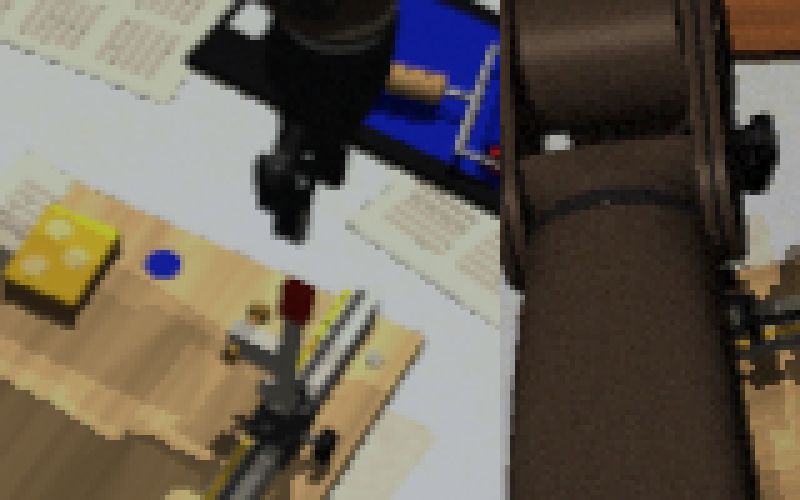

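The gripper stands over the tab (scene crop: fingertips at (290,235), tab at (297,300)). I'll descend and close in stages, watching the side force.

Emit:
play_rows(rows=[[55,[0.1,0.0028,-0.0024],[0,0,0]],[55,[0.2,0.0028,-0.0024],[0,0,0]],[55,[0.2646,0.0028,-0.0024],[0,0,0]],[55,[0.2646,0.0028,-0.0024],[0,0,0]],[30,[0.2646,0.0028,-0.0024],[0,0,0]],[30,[0.2646,0.0028,-0.0024],[0,0,0]],[30,[0.2646,0.0028,-0.0024],[0,0,0]],[30,[0.2646,0.0028,-0.0024],[0,0,0]]], force=20)

```text
time: 2.65
eef_pos: [0.5878, 0.1686, 0.1632]
tcp_rot: [0.541, -0.456, -0.539, -0.458]
contact_force: [0.8, -0.6, 0.0]
opening: 0.3
```

Emit:
play_rows(rows=[[26,[0,0,0],[0,0,0]],[24,[0,0,0],[0,0,0]],[24,[0,0,0],[0,0,0]]])

```text
time: 2.9
eef_pos: [0.587, 0.1679, 0.1613]
tcp_rot: [0.54, -0.457, -0.539, -0.457]
contact_force: [-0.8, 0.1, 0.8]
opening: 0.236
```

Emit:
play_rows(rows=[[21,[0,0,0],[0,0,0]],[21,[0,0,0],[0,0,0]],[21,[0,0,0],[0,0,0]]])

```text
time: 3.15
eef_pos: [0.5867, 0.1679, 0.1607]
tcp_rot: [0.54, -0.457, -0.539, -0.457]
contact_force: [0.7, 0.5, 0.4]
opening: 0.214
```

```bash
python3 -c "
from h import *
st()"
```

```text
t 3.15 bed [ 14.4 118.2 160.7] F [0.81 0.4  0.44] op 0.214 q [ 0.11  0.18  1.78 -0.    1.18 -1.62]
```

Emit:
play_rows(rows=[[19,[0,0,-0.004],[0,0,0]],[19,[0,0,-0.004],[0,0,0]],[19,[0,0,-0.004],[0,0,0]]])

```text
time: 3.4
eef_pos: [0.5868, 0.1671, 0.1607]
tcp_rot: [-0.539, 0.457, 0.54, 0.457]
contact_force: [-0.5, 1.7, -0.2]
opening: 0.192
```

Emit:
play_rows(rows=[[17.5,[0,0,0],[0,0,0]],[17.5,[0,0,0],[0,0,0]],[17.5,[0,0,0],[0,0,0]]])

```text
time: 3.65
eef_pos: [0.5867, 0.1675, 0.1607]
tcp_rot: [-0.539, 0.457, 0.54, 0.457]
contact_force: [-1.4, 3.4, 0.0]
opening: 0.176
```

```bash
python3 -c "
from h import *
st()"
```

```text
t 3.65 bed [ 14.4 117.9 160.7] F [-0.85  3.62  0.03] op 0.176 q [ 0.11  0.18  1.78  0.    1.18 -1.62]
```

Emit:
play_rows(rows=[[17.5,[0,0,0.004],[0,0,0]],[17.5,[0,0,0.004],[0,0,0]],[16,[0,0,0.004],[0,0,0]],[16,[0,0,0.004],[0,0,0]],[15,[0,0,0.004],[0,0,0]],[15,[0,0,0.004],[0,0,0]]])

```text
time: 4.15
eef_pos: [0.5867, 0.1681, 0.1608]
tcp_rot: [0.54, -0.457, -0.539, -0.457]
contact_force: [-0.9, 2.6, 0.6]
opening: 0.154
```

```bash
python3 -c "
from h import *
st()"
```

```text
t 4.15 bed [ 14.4 118.4 160.8] F [-0.45  2.69  0.63] op 0.154 q [ 0.11  0.18  1.78 -0.    1.18 -1.62]
```

Emit:
play_rows(rows=[[13,[0.0015,0.0334,0.002],[0,0,0]],[13,[0.0058,0.0666,0.002],[0,0,0]],[13,[0.0131,0.0992,0.002],[0,0,0]],[13,[0.0231,0.1311,0.002],[0,0,0]],[13,[0.0359,0.162,0.002],[0,0,0]],[13,[0.0514,0.1917,0.002],[0,0,0]],[13,[0.0693,0.2199,0.002],[0,0,0]],[13,[0.0897,0.2464,0.002],[0,0,0]],[13,[0.1123,0.271,0.002],[0,0,0]],[13,[0.1123,0.271,0.002],[0,0,0]]])

```text
time: 4.98
eef_pos: [0.5034, 0.1547, 0.1277]
tcp_rot: [-0.539, 0.459, 0.541, 0.455]
contact_force: [-8.3, 2.3, 9.3]
opening: 0.156
```

```bash
python3 -c "
from h import *
st();move([-.0653,.119,.1256])"
```

```text
t 4.98 bed [-69.9 118.5 127.7] F [-7.8   3.58  9.3 ] op 0.156 q [ 0.11  0.04  2.   -0.    1.11 -1.63]
1 shift [ 0.0068 -0.0154  0.0016] turn [ 0.003  -0.0007 -0.0034] deg 0.4 mm 5
-1 shift [ 0.0068 -0.0154  0.0016] turn [-1.997e+00  5.300e-03 -1.100e-03] deg 179.7 mm 5
```

Emit:
play_rows(rows=[[13,[0.019,0.0306,0.003],[0,0,0]],[13,[0.046,0.0515,0.003],[0,0,0]],[13,[0.075,0.07,0.003],[0,0,0]],[13,[0.106,0.0854,0.003],[0,0,0]],[13,[0.138,0.0982,0.003],[0,0,0]],[13,[0.1718,0.108,0.003],[0,0,0]],[13,[0.2045,0.1155,0.003],[0,0,0]],[13,[0.2376,0.12,0.003],[0,0,0]],[13,[0.268,0.121,0.003],[0,0,0]],[13,[0.268,0.121,0.003],[0,0,0]]])

```text
time: 5.82
eef_pos: [0.4636, 0.1484, 0.0426]
tcp_rot: [-0.537, 0.461, 0.543, 0.452]
contact_force: [-8.5, -1.3, 1.3]
opening: 0.156
```

```bash
python3 -c "
from h import *
st()"
```

```text
t 5.82 bed [-110.2  118.7   42.6] F [-8.58  0.1   1.35] op 0.156 q [ 0.1   0.08  2.14 -0.    0.94 -1.63]
```

Emit:
play_rows(rows=[[18,[0,0,0],[0,0,0]],[24,[0,0,0],[0,0,0]],[30,[0,0,0],[0,0,0]],[30,[0,0,0],[0,0,0]],[30,[0,0,0],[0,0,0]]])

```text
time: 6.23
eef_pos: [0.4711, 0.1498, 0.0471]
tcp_rot: [0.54, -0.457, -0.539, -0.457]
contact_force: [-0.0, 0.3, 0.7]
opening: 0.299
```

```bash
python3 -c "
from h import *
st()
T,S=cam('top'),cam('scene')
a=cv2.resize(S['color'][150:250,320:420,::-1],(500,500),interpolation=3);b=cv2.resize(T['color'][160:260,210:270,::-1],(300,500),interpolation=3);cv2.imwrite('pics/c3.png',np.hstack([a,b]))"
```

```text
t 6.23 bed [-102.6  118.9   47.1] F [0.01 0.35 0.73] op 0.299 q [ 0.1   0.08  2.13 -0.    0.93 -1.63]
```

View pics/c3.png

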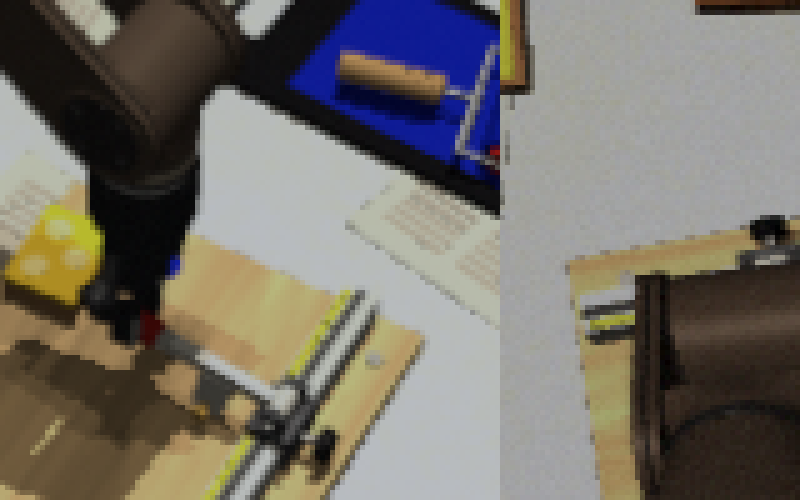

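The scene crop shows the arm lying level across the fence, with the red tab at (150,325) beside the fingers. I'll retreat up and over to the block's near side, then check the stop angle.

Emit:
play_rows(rows=[[30,[-0.1,0,0],[0,0,0]],[30,[-0.2,0,0],[0,0,0]],[30,[-0.277,0,0],[0,0,0]],[40,[-0.277,0.03,-0.12],[0,0,0]],[50,[-0.277,0.05,-0.25],[0,0,0]],[50,[-0.277,0.08,-0.38],[0,0,0]],[50,[-0.277,0.1,-0.51],[0,0,0]],[50,[-0.277,0.12,-0.64],[0,0,0]],[50,[-0.277,0.14,-0.76],[0,0,0]],[50,[-0.277,0.14,-0.805],[0,0,0]]])

```text
time: 7.17
eef_pos: [0.4688, -0.0991, 0.1305]
tcp_rot: [0.54, -0.458, -0.538, -0.458]
contact_force: [0.2, 0.7, 0.4]
opening: 0.5
```

Run:
```python
from h import *
np.set_printoptions(precision=4,suppress=True)
st()
T,S=cam('top'),cam('scene');p=[]
b0=b2w([-.099,.1185,.063])
for c in(T,S):
    u=proj(c,b0).astype(int);tb=(u[0]-15,u[1]-12,u[0]+15,u[1]+12)
    rd=mask(c,(0,110,25),(9,255,255),tb)|mask(c,(170,110,25),(180,255,255),tb);q=blob(rd);M=cen(cv2.drawContours(np.zeros_like(rd),[q],-1,255,-1));p.append(M[0]);print(M,proj(c,b0),cv2.boundingRect(q))
P,e=tri(T,p[0],S,p[1]);print(e,w2b(P))
# fence face: yellow tape line in top view at z=.045 vs expectation
for y in(-.2,0,.06): print(y,proj(T,b2w([0,y,.045])),proj(T,b2w([0,y,.015])),proj(T,b2w([.028,y,.045])))
a=cv2.resize(T['color'][180:280,220:390,::-1],None,fx=4.7,fy=4.7,interpolation=3);cv2.imwrite('pics/c4.png',a)
```

```text
t 7.17 bed [-144.8 -126.4  130.5] F [0.27 0.64 0.41] op 0.5 q [-0.42 -0.08  2.11 -0.    1.11 -2.15]
(array([268.9778, 244.0667]), 45.0) [269.1903 245.711 ] (267, 239, 5, 11)
(array([347.6667, 214.3333]), 45.0) [348.1196 217.1134] (344, 211, 9, 8)
0.0023643639345166433 [-0.099   0.116   0.0822]
-0.2 [356.1791 202.2371] [355.6055 204.8866] [354.5131 194.6655]
0 [299.1337 212.8279] [299.5748 215.3019] [297.6862 205.1756]
0.06 [281.9061 216.0264] [282.6556 218.4469] [280.5251 208.3495]
```

View pics/c4.png

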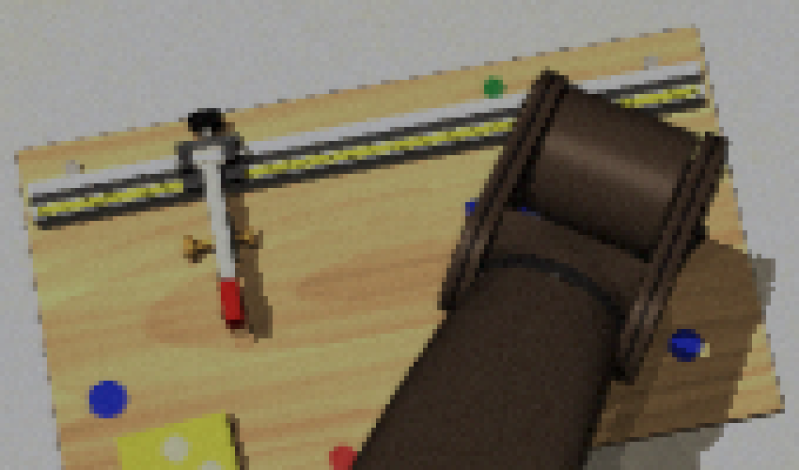

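The stop's arm reads level or slightly high: the tab centroid is at about z 82, where 63–74 is expected. I'll press it down gently with shut fingers to seat the heel.

Emit:
play_rows(rows=[[20,[0,-0.02,0.13],[0,0,0]],[0,[0,-0.05,0.26],[0,0,0]],[0,[0,-0.08,0.39],[0,0,0]],[0,[0,-0.1,0.52],[0,0,0]],[0,[0,-0.13,0.65],[0,0,0]],[0,[0,-0.1527,0.77],[0,0,0]],[0,[0,-0.1527,0.816],[0,0,0]],[0,[0.06,-0.1527,0.816],[0,0,0]],[0,[0.1,-0.1527,0.816],[0,0,0]],[0,[0.1,-0.1527,0.816],[0,0,0]]])

```text
time: 8.1
eef_pos: [0.4705, 0.1549, 0.0964]
tcp_rot: [-0.539, 0.458, 0.541, 0.455]
contact_force: [-0.7, -0.4, -0.9]
opening: 0.002
```

Emit:
play_rows(rows=[[0,[0.01,0,0],[0,0,0]],[0,[0.02,0,0],[0,0,0]],[0,[0.03,0,0],[0,0,0]],[0,[0.04,0,0],[0,0,0]],[0,[0.05,0,0],[0,0,0]],[0,[0.06,0,0],[0,0,0]],[0,[0.07,0,0],[0,0,0]],[0,[0.07,0,0],[0,0,0]]])

```text
time: 8.77
eef_pos: [0.4733, 0.1537, 0.078]
tcp_rot: [-0.539, 0.458, 0.54, 0.457]
contact_force: [-0.8, -0.1, -0.5]
opening: 0.004
```

```bash
python3 -c "
from h import *
st()"
```

```text
t 8.77 bed [-99.8 122.4  78. ] F [-0.77  0.02 -0.48] op 0.004 q [ 0.11  0.04  2.1  -0.    1.   -1.62]
```

Emit:
play_rows(rows=[[0,[0.007,0,-0.012],[0,0,0]],[0,[0.014,0,-0.012],[0,0,0]],[0,[0.02,0,-0.012],[0,0,0]],[0,[0.02,0,-0.012],[0,0,0]]])

```text
time: 9.1
eef_pos: [0.474, 0.1502, 0.0723]
tcp_rot: [0.539, -0.457, -0.539, -0.457]
contact_force: [-0.1, 0.8, -1.0]
opening: -0.001
```

Emit:
play_rows(rows=[[0,[0.005,0,0],[0,0,0]],[0,[0.01,0,0],[0,0,0]],[0,[0.01,0,0],[0,0,0]]])

```text
time: 9.35
eef_pos: [0.4741, 0.1504, 0.0694]
tcp_rot: [0.54, -0.457, -0.539, -0.457]
contact_force: [0.6, -0.3, -0.8]
opening: -0.001
```

Emit:
play_rows(rows=[[0,[0.005,0,0],[0,0,0]],[0,[0.01,0,0],[0,0,0]],[0,[0.01,0,0],[0,0,0]]])

```text
time: 9.6
eef_pos: [0.4741, 0.1504, 0.0664]
tcp_rot: [0.54, -0.457, -0.539, -0.457]
contact_force: [-0.7, -0.4, 0.3]
opening: -0.002
```

```bash
python3 -c "
from h import *
st()"
```

```text
t 9.6 bed [-99.6 118.9  66.4] F [-0.74 -0.3   0.26] op -0.002 q [ 0.1   0.06  2.11 -0.    0.97 -1.63]
```

Emit:
play_rows(rows=[[0,[0.005,0,0],[0,0,0]],[0,[0.01,0,0],[0,0,0]],[0,[0.01,0,0],[0,0,0]]])

```text
time: 9.85
eef_pos: [0.474, 0.1503, 0.0634]
tcp_rot: [0.54, -0.457, -0.539, -0.457]
contact_force: [0.5, 0.5, -0.1]
opening: 0.003
```

Run:
```python
from h import *
s=st()
S=cam('scene');print(proj(S,s['eef_pos']),proj(S,b2w([-.099,.1185,.063])))
rd=mask(S,(0,110,25),(9,255,255),(330,200,370,235))|mask(S,(170,110,25),(180,255,255),(330,200,370,235))
print(cen(rd),cv2.boundingRect(rd))
crop(S,(310,180,390,250),8,'pics/c5.png')
```

```text
t 9.85 bed [-99.6 118.9  63.4] F [ 0.54  0.44 -0.1 ] op 0.003 q [ 0.1   0.06  2.11 -0.    0.97 -1.63]
[348.03595277 216.90112829] [348.11961131 217.1134444 ]
(array([347.96875, 215.25   ]), 32.0) (344, 213, 9, 6)
```

View pics/c5.png

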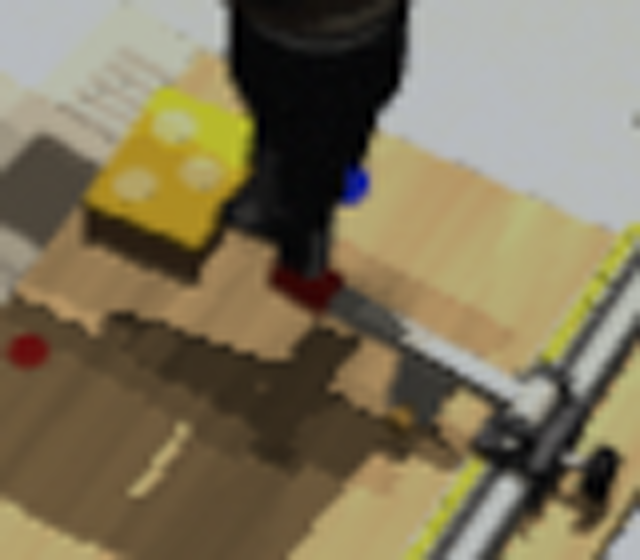

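The fingertips are right at the tab (crop (305,285)), with little force so far. I'll continue in small steps until the force builds.

Emit:
play_rows(rows=[[0,[0.005,0,0],[0,0,0]],[0,[0.01,0,0],[0,0,0]],[0,[0.01,0,0],[0,0,0]],[0,[0.01,0,0],[0,0,0]]])

```text
time: 10.23
eef_pos: [0.4742, 0.1503, 0.0606]
tcp_rot: [0.54, -0.457, -0.539, -0.457]
contact_force: [-0.3, -0.6, -1.1]
opening: -0.002
```

Emit:
play_rows(rows=[[0,[0.005,0,0],[0,0,0]],[0,[0.01,0,0],[0,0,0]],[0,[0.01,0,0],[0,0,0]],[0,[0.01,0,0],[0,0,0]]])

```text
time: 10.57
eef_pos: [0.4742, 0.1504, 0.0576]
tcp_rot: [0.54, -0.457, -0.539, -0.457]
contact_force: [-0.2, -0.3, -0.1]
opening: -0.001
```

Run:
```python
from h import *
s=st()
S=cam('scene');print(proj(S,s['eef_pos']))
rd=mask(S,(0,110,25),(9,255,255),(330,200,370,235))|mask(S,(170,110,25),(180,255,255),(330,200,370,235))
print(cen(rd),cv2.boundingRect(rd))
```

```text
t 10.57 bed [-99.4 118.9  57.6] F [-0.21 -0.22 -0.05] op -0.001 q [ 0.1   0.07  2.11 -0.    0.96 -1.63]
[348.01522894 217.92157459]
(array([347.83870968, 216.25806452]), 31.0) (344, 214, 9, 6)
```

The tab is being pushed down with the tool at low force, so it was not fully down. I'll continue.

Emit:
play_rows(rows=[[0,[0.005,0,0],[0,0,0]],[0,[0.01,0,0],[0,0,0]],[0,[0.01,0,0],[0,0,0]]])

```text
time: 10.87
eef_pos: [0.4742, 0.1503, 0.0545]
tcp_rot: [0.54, -0.457, -0.539, -0.457]
contact_force: [-0.2, -0.0, -0.9]
opening: -0.005
```

Emit:
play_rows(rows=[[0,[0.005,0,0],[0,0,0]],[0,[0.01,0,0],[0,0,0]],[0,[0.01,0,0],[0,0,0]]])

```text
time: 11.12
eef_pos: [0.4742, 0.1503, 0.0514]
tcp_rot: [0.54, -0.457, -0.539, -0.457]
contact_force: [-0.2, -0.4, 0.6]
opening: -0.001
```

Run:
```python
from h import *
s=st()
S=cam('scene');print(proj(S,s['eef_pos']))
rd=mask(S,(0,110,25),(9,255,255),(330,200,370,235))|mask(S,(170,110,25),(180,255,255),(330,200,370,235))
print(cen(rd),cv2.boundingRect(rd))
```

```text
t 11.12 bed [-99.5 118.9  51.4] F [-0.28 -0.39  0.6 ] op -0.001 q [ 0.1   0.08  2.12 -0.    0.94 -1.63]
[347.938018   218.98745884]
(array([347.46666667, 217.16666667]), 30.0) (344, 214, 8, 7)
```

Run:
```python
from h import *
import itertools
S=cam('scene');T=cam('top')
for th in(-.1,0,.1,.2):
    u=np.array([-np.cos(th),0,np.sin(th)]);v=np.array([np.sin(th),0,np.cos(th)])
    P=[b2w(np.array([.016,.1185+c*.007,.063])+u*(.115+a*.016)+v*b*.011) for a,b,c in itertools.product((-1,1),repeat=3)]
    for c in(S,T):
        q=np.array([proj(c,p) for p in P]);print(th,q.min(0).round(1),q.max(0).round(1))
c=T;rd=mask(T,(0,110,25),(9,255,255),(255,225,285,260));print(cen(rd),cv2.boundingRect(rd))
crop(S,(330,200,390,245),13,'pics/c6.png')
```

```text
-0.1 [343.1 214.3] [353.1 224. ]
-0.1 [266.3 240.8] [272.7 251.7]
0 [343.2 212.1] [353.1 222.1]
0 [265.9 240. ] [272.4 251.4]
0.1 [343.2 210. ] [353.7 220.4]
0.1 [265.5 238.8] [272.  250.7]
0.2 [343.5 208. ] [354.4 218.7]
0.2 [265.  237.4] [271.5 249.6]
(array([266.7, 245. ]), 10.0) (260, 229, 13, 28)
```

View pics/c6.png

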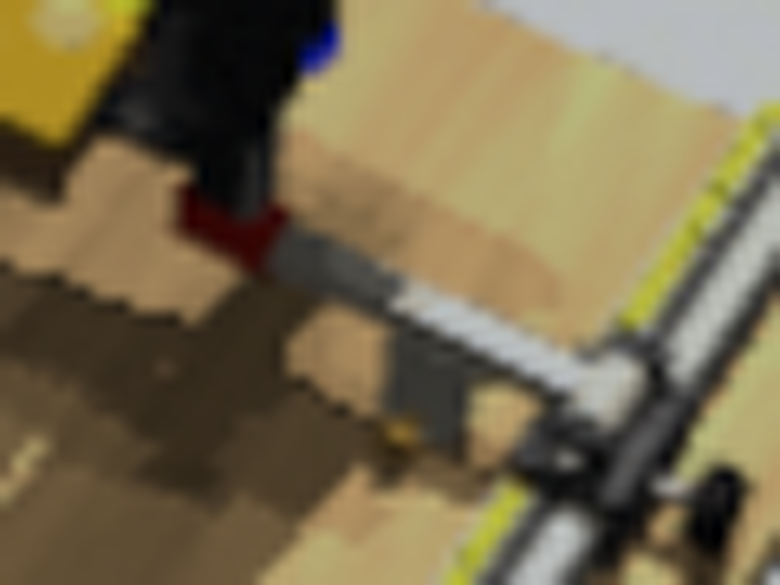

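The tab bounding box puts the arm at about 0.05 rad, so it is almost down. The brass screw tip is visible at crop (400,432). I'll keep pressing gently.

Emit:
play_rows(rows=[[0,[0.005,0,0],[0,0,0]],[0,[0.01,0,0],[0,0,0]],[0,[0.01,0,0],[0,0,0]],[0,[0.01,0,0],[0,0,0]]])

```text
time: 11.6
eef_pos: [0.4742, 0.1503, 0.0486]
tcp_rot: [0.54, -0.457, -0.539, -0.457]
contact_force: [-0.2, 0.0, -0.2]
opening: 0.002
```

Emit:
play_rows(rows=[[0,[0.005,0,0],[0,0,0]],[0,[0.01,0,0],[0,0,0]],[0,[0.01,0,0],[0,0,0]],[0,[0.01,0,0],[0,0,0]]])

```text
time: 11.93
eef_pos: [0.4744, 0.1503, 0.046]
tcp_rot: [0.54, -0.457, -0.539, -0.457]
contact_force: [-1.8, -0.0, 2.5]
opening: -0.001
```

Run:
```python
from h import *
s=st();print(s['joint_efforts'],s['wrist_torque'])
S=cam('scene')
rd=mask(S,(0,110,25),(9,255,255),(330,200,370,235))|mask(S,(170,110,25),(180,255,255),(330,200,370,235))
print(cen(rd),cv2.boundingRect(rd))
```

```text
t 11.93 bed [-99.3 118.9  46. ] F [-1.75  0.27  2.47] op -0.001 q [ 0.1   0.09  2.12 -0.    0.93 -1.63]
[-8.29085195e-02 -2.67046040e+01 -2.36984003e+01  1.20925857e-02
 -2.67299311e-01  6.72280530e-04] [ 0.01829372  0.21000343 -0.00382521]
(array([347.62068966, 218.03448276]), 29.0) (344, 215, 8, 7)
```

Emit:
play_rows(rows=[[0,[0.005,0,0],[0,0,0]],[0,[0.01,0,0],[0,0,0]],[0,[0.01,0,0],[0,0,0]],[0,[0.01,0,0],[0,0,0]]])

```text
time: 12.32
eef_pos: [0.4744, 0.1503, 0.0451]
tcp_rot: [-0.539, 0.458, 0.54, 0.456]
contact_force: [-7.9, -1.3, 15.9]
opening: -0.0
```

Run:
```python
from h import *
s=st()
S=cam('scene')
rd=mask(S,(0,110,25),(9,255,255),(330,200,370,235))|mask(S,(170,110,25),(180,255,255),(330,200,370,235))
print(cen(rd),cv2.boundingRect(rd))
```

```text
t 12.32 bed [-99.3 118.9  45.1] F [-7.990e+00  1.000e-02  1.589e+01] op -0.0 q [ 0.1   0.09  2.12 -0.    0.93 -1.63]
(array([347.60714286, 218.07142857]), 28.0) (344, 215, 8, 7)
```

The stop is seated: 16 N reaction and the bounding box matches θ = 0. I'll raise, go to the block's near side, and find fingertip height against the board.

Emit:
play_rows(rows=[[0,[-0.12,0,0],[0,0,0]],[0,[-0.24,0,0],[0,0,0]],[0,[-0.32,0,0],[0,0,0]],[40,[-0.32,0.03,-0.12],[0,0,0]],[50,[-0.32,0.05,-0.25],[0,0,0]],[50,[-0.32,0.08,-0.38],[0,0,0]],[50,[-0.32,0.1,-0.51],[0,0,0]],[50,[-0.32,0.12,-0.64],[0,0,0]],[50,[-0.32,0.15,-0.76],[0,0,0]],[50,[-0.32,0.153,-0.805],[0,0,0]]])

```text
time: 13.2
eef_pos: [0.4683, -0.0993, 0.1388]
tcp_rot: [0.539, -0.458, -0.538, -0.458]
contact_force: [0.7, -0.2, -1.1]
opening: 0.499
```

Emit:
play_rows(rows=[[50,[0.1,0,0],[0,0,0]],[50,[0.2,0,0],[0,0,0]],[50,[0.3,0,0],[0,0,0]],[50,[0.33,0,0],[0,0,0]],[50,[0.34,0,0],[0,0,0]],[50,[0.35,0,0],[0,0,0]],[50,[0.36,0,0],[0,0,0]],[50,[0.36,0,0],[0,0,0]]])

```text
time: 13.87
eef_pos: [0.4698, -0.0957, 0.0321]
tcp_rot: [0.541, -0.457, -0.539, -0.457]
contact_force: [-0.3, 1.0, 0.1]
opening: 0.501
```

Run:
```python
from h import *
s=st();S=cam('scene')
for k in(0,.02):print(proj(S,s['eef_pos']+[0,0,k]))
u=proj(S,s['eef_pos']).astype(int);crop(S,(u[0]-35,u[1]-35,u[0]+65,u[1]+40),8,'pics/c7.png');print(u)
```

```text
t 13.87 bed [-143.2 -123.3   32.1] F [-0.18  1.02  0.06] op 0.501 q [-0.41  0.07  2.17 -0.    0.9  -2.15]
[301.92296413 265.44105387]
[301.7084762  262.23640032]
[301 265]
```

View pics/c7.png

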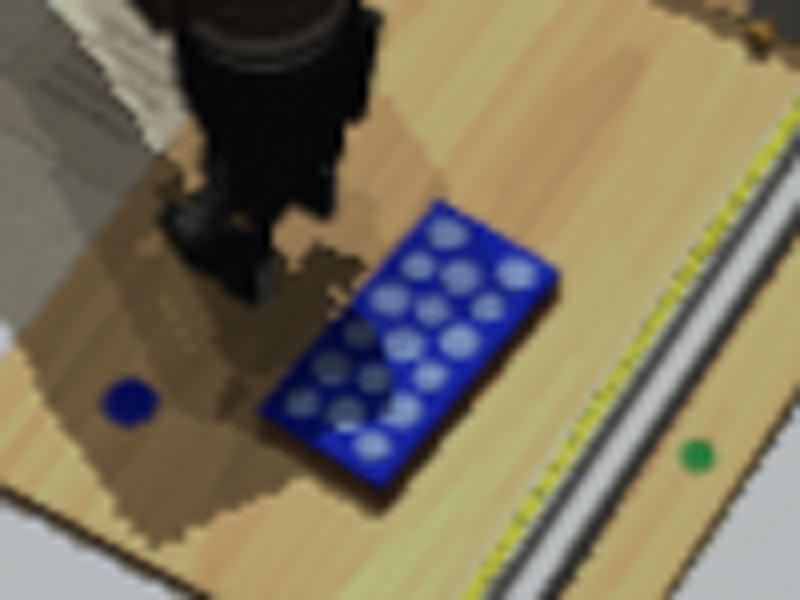

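Fingertips (crop (255,300) and (325,215)) sit about 20 mm above the reported TCP point. The block is ahead of them at (410,345). I'll find the board by touch.

Emit:
play_rows(rows=[[50,[0.03,0,0],[0,0,0]],[50,[0.06,0,0],[0,0,0]],[50,[0.075,0,0],[0,0,0]],[50,[0.08,0,0],[0,0,0]],[50,[0.08,0,0],[0,0,0]]])

```text
time: 14.33
eef_pos: [0.468, -0.0951, 0.006]
tcp_rot: [-0.539, 0.457, 0.54, 0.457]
contact_force: [0.3, 0.2, 0.4]
opening: 0.5
```

Emit:
play_rows(rows=[[50,[0.005,0,0],[0,0,0]],[50,[0.01,0,0],[0,0,0]],[50,[0.01,0,0],[0,0,0]]])

```text
time: 14.58
eef_pos: [0.4687, -0.0955, 0.0038]
tcp_rot: [0.54, -0.457, -0.539, -0.457]
contact_force: [0.0, -0.3, 0.3]
opening: 0.5
```

Run:
```python
from h import *
s=st()
```

```text
t 14.58 bed [-144.2 -122.8    3.8] F [-0.02 -0.25  0.33] op 0.5 q [-0.41  0.13  2.18 -0.    0.84 -2.15]
```

Emit:
play_rows(rows=[[50,[0,-0.02,0],[0,0,0]],[50,[0,-0.04,0],[0,0,0]],[50,[0,-0.06,0],[0,0,0]],[50,[0,-0.08,0],[0,0,0]],[50,[0,-0.1,0],[0,0,0]],[50,[0,-0.12,0],[0,0,0]],[50,[0,-0.135,0],[0,0,0]],[50,[0,-0.15,0],[0,0,0]],[50,[0,-0.165,0],[0,0,0]],[50,[0,-0.175,0],[0,0,0]]])

```text
time: 15.42
eef_pos: [0.521, -0.0867, 0.0039]
tcp_rot: [0.54, -0.457, -0.539, -0.457]
contact_force: [-1.8, -1.5, 0.5]
opening: 0.5
```

```bash
cat >> h.py <<'E'
def blk():
    S=cam('scene');r=[]
    m=cv2.morphologyEx(mask(S,(105,90,40),(130,255,255),(290,200,370,298)),cv2.MORPH_CLOSE,np.ones((5,5)))
    R,b=rect(S,blob(m),.039);B=np.array([w2b([x/1000,y/1000,.039])[:2]*1000 for x,y in b]);print('block ctr',B.mean(0).round(1),R[1],'ang',round(R[2],2),'corners',B.round(1).tolist())
E
python3 -c "
from h import *
st();blk()"
```

```text
t 15.42 bed [ -91.2 -122.6    3.9] F [-2.05 -1.16  0.52] op 0.5 q [-0.36  0.23  2.06 -0.    0.86 -2.09]
block ctr [ -49.1 -121. ] (66.16517639160156, 130.86949157714844) ang 9.71 corners [[-82.7, -55.8], [-81.6, -186.7], [-15.4, -186.1], [-16.5, -55.3]]
```

Emit:
play_rows(rows=[[50,[0,-0.012,0],[0,0,0]],[50,[0,-0.022,0],[0,0,0]],[50,[0,-0.03,0],[0,0,0]],[50,[0,-0.035,0],[0,0,0]],[50,[0,-0.039,0],[0,0,0]],[50,[0,-0.042,0],[0,0,0]]])

```text
time: 15.97
eef_pos: [0.533, -0.0847, 0.0038]
tcp_rot: [0.54, -0.457, -0.539, -0.457]
contact_force: [-1.5, -0.5, -1.7]
opening: 0.498
```

Emit:
play_rows(rows=[[50,[0,-0.003,0],[0,0,0]],[50,[0,-0.006,0],[0,0,0]],[50,[0,-0.006,0],[0,0,0]]])

```text
time: 16.22
eef_pos: [0.5349, -0.0844, 0.0039]
tcp_rot: [0.54, -0.457, -0.539, -0.457]
contact_force: [-0.9, -0.3, -0.8]
opening: 0.497
```

```bash
python3 -c "
from h import *
st();blk()"
```

```text
t 16.22 bed [ -77.1 -122.6    3.9] F [-0.95 -0.18 -0.82] op 0.497 q [-0.34  0.25  2.03 -0.    0.86 -2.08]
block ctr [ -36.1 -120.9] (63.259761810302734, 130.73048400878906) ang 9.52 corners [[-68.1, -55.7], [-67.4, -186.4], [-4.1, -186.0], [-4.8, -55.3]]
```

About 4 mm remain. I'll creep on.

Emit:
play_rows(rows=[[50,[0,-0.003,0],[0,0,0]],[50,[0,-0.006,0],[0,0,0]],[50,[0,-0.006,0],[0,0,0]]])

```text
time: 16.52
eef_pos: [0.5362, -0.0841, 0.0039]
tcp_rot: [-0.539, 0.457, 0.54, 0.457]
contact_force: [-2.5, 0.3, 1.0]
opening: 0.502
```

Emit:
play_rows(rows=[[50,[0,-0.003,0],[0,0,0]],[50,[0,-0.005,0],[0,0,0]],[50,[0,-0.005,0],[0,0,0]]])

```text
time: 16.77
eef_pos: [0.5363, -0.0839, 0.0038]
tcp_rot: [-0.538, 0.458, 0.541, 0.456]
contact_force: [-7.1, -1.4, 4.6]
opening: 0.501
```

```bash
python3 -c "
from h import *
st();blk()"
```

```text
t 16.77 bed [ -75.7 -122.2    3.8] F [-7.22 -0.28  4.6 ] op 0.501 q [-0.34  0.26  2.02 -0.    0.87 -2.08]
block ctr [ -35.2 -120.9] (61.46384811401367, 130.5794219970703) ang 8.81 corners [[-65.5, -55.4], [-66.5, -186.0], [-5.0, -186.5], [-4.0, -55.9]]
```

Emit:
play_rows(rows=[[50,[0,0.02,0],[0,0,0]],[50,[0,0.055,0],[0,0,0]],[50,[0,0.055,0],[0,0,0]],[40,[-0.1,0.055,0],[0,0,0]],[30,[-0.2,0.055,0],[0,0,0]],[20,[-0.23,0.055,0],[0,0,0]]])

```text
time: 17.32
eef_pos: [0.5247, -0.0876, 0.0774]
tcp_rot: [0.542, -0.456, -0.536, -0.458]
contact_force: [0.7, -0.2, 1.0]
opening: 0.202
```

Emit:
play_rows(rows=[[20,[0,-0.02,-0.1],[0.0795,0,0]],[20,[0,-0.05,-0.2],[0.159,0,0]],[20,[0,-0.1,-0.3],[0.2385,0,0]],[20,[0,-0.195,-0.343],[0.318,0,0]],[20,[0,-0.195,-0.343],[0.3975,0,0]],[20,[0,-0.195,-0.343],[0.477,0,0]],[20,[0,-0.195,-0.343],[0.5565,0,0]],[20,[0,-0.195,-0.343],[0.636,0,0]],[20,[0,-0.195,-0.343],[0.7155,0,0]],[20,[0,-0.195,-0.343],[0.79,0,0]]])

```text
time: 18.15
eef_pos: [0.5963, -0.1785, 0.0724]
tcp_rot: [-0.171, 0.686, 0.171, 0.686]
contact_force: [0.2, -0.0, 0.6]
opening: 0.201
```

```bash
python3 -c "
from h import *
st();move([-.0335,-.225,.07],'x')"
```

```text
t 18.15 bed [ -31.6 -225.2   72.4] F [ 0.18 -0.05  0.56] op 0.201 q [-0.45  0.31  1.81 -0.    1.03 -0.94]
1 shift [ 0.0081  0.0027 -0.0058] turn [0.2087 0.0003 0.0005] deg 18.8 mm 3
-1 shift [ 0.0081  0.0027 -0.0058] turn [-1.7913e+00 -7.0000e-04  5.0000e-04] deg 161.2 mm 3
```

Emit:
play_rows(rows=[[20,[0,0.0027,-0.0058],[0.0795,0,0]],[20,[0,0.0027,-0.0058],[0.159,0,0]],[20,[0,0.0027,-0.0058],[0.2087,0,0]],[20,[0.1,0.0027,-0.0058],[0.2087,0,0]],[20,[0.17,0.0027,-0.0058],[0.2087,0,0]],[20,[0.2,0.0027,-0.0058],[0.2087,0,0]],[20,[0.213,0.0027,-0.0058],[0.2087,0,0]],[20,[0.213,0.0027,-0.0058],[0.2087,0,0]]])

```text
time: 18.82
eef_pos: [0.5938, -0.1783, 0.008]
tcp_rot: [-0.059, 0.705, 0.059, 0.704]
contact_force: [-0.1, 0.5, -0.5]
opening: 0.201
```

```bash
python3 -c "
from h import *
s=st();print(Ro.from_quat(s['tcp_rot']).as_matrix().round(3));move([-.0335,-.19,.008],'x');blk()
S=cam('scene')
# brass screw tip
m=mask(S,(12,90,70),(28,255,255),(345,215,375,245));print(proj(S,b2w([-.034,.105,.027])),proj(S,b2w([-.034,.09,.027])))
crop(S,(290,190,390,290),6,'pics/c8.png')"
```

```text
t 18.82 bed [ -34.  -224.7    8. ] F [-0.01  0.55 -0.5 ] op 0.201 q [-0.46  0.39  1.83 -0.    0.92 -0.62]
[[-0.001 -0.166  0.986]
 [ 0.     0.986  0.166]
 [-1.     0.    -0.001]]
1 shift [1.000e-04 1.156e-01 2.500e-03] turn [ 0.0039 -0.0007 -0.0003] deg 0.4 mm 35
-1 shift [1.000e-04 1.156e-01 2.500e-03] turn [-1.9961e+00  4.0000e-04 -1.2000e-03] deg 179.6 mm 35
block ctr [ -36.1 -114.1] (63.2597770690918, 117.15018463134766) ang 9.52 corners [[-68.1, -55.7], [-67.5, -172.9], [-4.2, -172.6], [-4.8, -55.4]]
[361.77706082 233.18946172] [359.77548261 236.10419011]
```

View pics/c8.png

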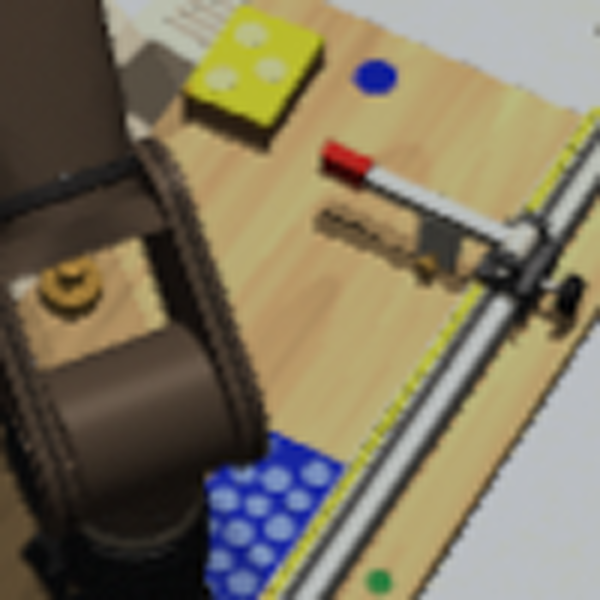

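The stop is down (tab crop (345,160)) and the screw tip at (425,268) maps to bed y ≈ 98 mm. The block's +y end is at about −55, so I have about 150 mm to push. I'll start along the fence.

Emit:
play_rows(rows=[[20,[0,0.03,0.002],[0.0039,0,0]],[20,[0,0.055,0.002],[0.0039,0,0]],[20,[0,0.075,0.002],[0.0039,0,0]],[20,[0,0.09,0.002],[0.0039,0,0]],[20,[0,0.105,0.002],[0.0039,0,0]],[20,[0,0.12,0.002],[0.0039,0,0]],[20,[0,0.14,0.002],[0.0039,0,0]],[20,[0,0.16,0.002],[0.0039,0,0]],[20,[0,0.18,0.002],[0.0039,0,0]],[20,[0,0.2,0.002],[0.0039,0,0]]])

```text
time: 19.75
eef_pos: [0.5853, -0.1191, 0.0094]
tcp_rot: [-0.057, 0.704, 0.056, 0.705]
contact_force: [0.5, -1.7, 1.2]
opening: 0.202
```

```bash
python3 -c "
from h import *
st();blk();move([-.0335,.03,.008],'x')"
```

```text
t 19.75 bed [ -32.9 -164.9    9.4] F [ 0.2  -1.73  1.24] op 0.202 q [-0.37  0.35  1.89 -0.    0.9  -0.53]
block ctr [-21.5 -60.5] (54.59559631347656, 92.75667572021484) ang 39.34 corners [[-68.4, -34.1], [-21.8, -114.3], [25.4, -86.9], [-21.1, -6.7]]
1 shift [ 0.0041  0.6455 -0.0012] turn [0.0003 0.0003 0.0001] deg 0.0 mm 194
-1 shift [ 0.0041  0.6455 -0.0012] turn [-1.9997e+00 -2.0000e-04  5.0000e-04] deg 180.0 mm 194
```

Emit:
play_rows(rows=[[20,[0,0.02,0],[0,0,0]],[20,[0,0.045,0],[0,0,0]],[20,[0,0.072,0.0005],[0,0,0]],[20,[0,0.1,0.0005],[0,0,0]],[20,[0,0.128,0.0005],[0,0,0]],[20,[0,0.156,0.001],[0,0,0]],[20,[0,0.184,0.001],[0,0,0]],[20,[0,0.21,0.001],[0,0,0]],[20,[0,0.235,0.001],[0,0,0]],[20,[0,0.255,0.001],[0,0,0]]])

```text
time: 20.63
eef_pos: [0.5731, -0.043, 0.0093]
tcp_rot: [-0.057, 0.705, 0.057, 0.705]
contact_force: [0.1, -3.6, 2.3]
opening: 0.203
```

```bash
cat >> h.py <<'E'
def blk2():
    S=cam('scene');m=cv2.morphologyEx(mask(S,(105,90,40),(130,255,255),(280,195,375,298)),cv2.MORPH_CLOSE,np.ones((5,5)))
    b=np.array([w2b(plane(S,p,.039))[:2]*1000 for p in blob(m)[:,0].astype(float)])
    ye=b[:,1].max();e=b[(b[:,1]>ye-3)];print('end y',ye.round(1),'x span of end',e[:,0].min().round(1),e[:,0].max().round(1))
    k=b[(b[:,0]>b[:,0].max()-12)&(b[:,1]<ye-4)&(b[:,1]>ye-90)];f=[]
    for y0 in np.arange(ye-90,ye-4,6):
        j=k[(k[:,1]>=y0)&(k[:,1]<y0+6)]
        if len(j):f.append((y0+3,j[:,0].max()))
    f=np.array(f)
    if len(f)>3:
        p=np.polyfit(f[:,0],f[:,1],1);print('fence edge slope deg',round(np.degrees(p[0]),2),'x at end',round(np.polyval(p,ye),1),'n',len(f),'ylo',f[0,0].round())
E
python3 -c "
from h import *
st();blk2();move([-.0335,.03,.008],'x')"
```

```text
t 20.63 bed [-32.8 -87.8   9.3] F [-0.43 -3.56  2.27] op 0.203 q [-0.25  0.31  1.95 -0.    0.89 -0.41]
end y 47.9 x span of end -63.0 -6.4
fence edge slope deg 1.7 x at end -5.1 n 12 ylo -27.0
1 shift [ 0.0039  0.3893 -0.0018] turn [ 0.0005  0.0002 -0.    ] deg 0.0 mm 117
-1 shift [ 0.0039  0.3893 -0.0018] turn [-1.9995e+00  1.0000e-04  3.0000e-04] deg 180.0 mm 117
```

Emit:
play_rows(rows=[[20,[0,0.02,0],[0,0,0]],[20,[0,0.04,0],[0,0,0]],[20,[0,0.06,0],[0,0,0]],[20,[0,0.078,0],[0,0,0]],[20,[0,0.09,0],[0,0,0]],[20,[0,0.1,0],[0,0,0]],[20,[0,0.108,0],[0,0,0]],[20,[0,0.115,0],[0,0,0]],[20,[0,0.12,0],[0,0,0]]])

```text
time: 21.43
eef_pos: [0.5674, -0.0082, 0.0091]
tcp_rot: [-0.057, 0.705, 0.057, 0.705]
contact_force: [0.8, -3.7, 4.3]
opening: 0.196
```

```bash
python3 -c "
from h import *
st();blk2();T=cam('top');crop(T,(225,180,355,270),6,'pics/c9.png')"
```

```text
t 21.43 bed [-32.8 -52.5   9.1] F [ 0.21 -3.75  4.31] op 0.196 q [-0.19  0.29  1.96 -0.    0.89 -0.35]
end y 86.6 x span of end -43.3 -10.6
fence edge slope deg 2.47 x at end -4.5 n 13 ylo 12.0
```

View pics/c9.png

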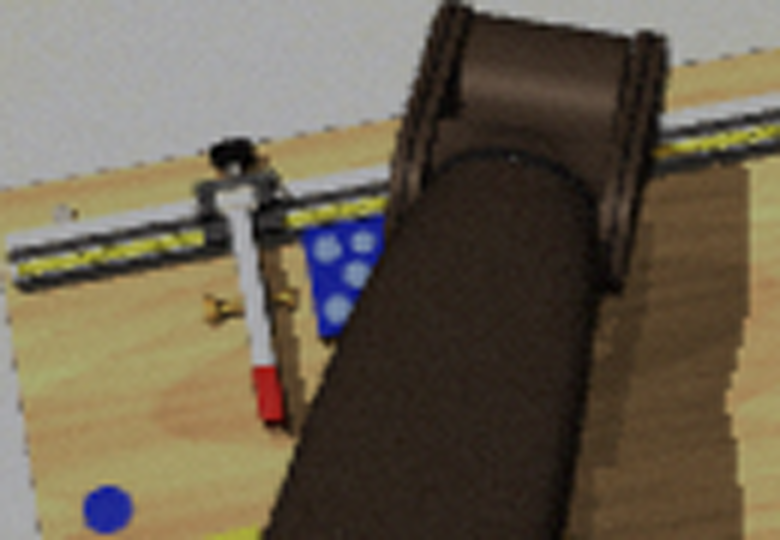

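The top view shows the block end at crop (310,280), parallel to the arm, and the screw tip at (297,298), so about 6–8 mm remain. I'll creep in against the sliding baseline of about −3.7 N.

Emit:
play_rows(rows=[[20,[0,0.004,0],[0,0,0]],[20,[0,0.008,0],[0,0,0]],[20,[0,0.012,0],[0,0,0]],[20,[0,0.012,0],[0,0,0]]])

```text
time: 21.87
eef_pos: [0.5668, -0.0047, 0.0091]
tcp_rot: [-0.057, 0.705, 0.057, 0.705]
contact_force: [0.9, -3.4, 5.4]
opening: 0.2
```

Emit:
play_rows(rows=[[20,[0,0.003,0],[0,0,0]],[20,[0,0.006,0],[0,0,0]],[20,[0,0.006,0],[0,0,0]]])

```text
time: 22.12
eef_pos: [0.5665, -0.0029, 0.0091]
tcp_rot: [-0.057, 0.705, 0.057, 0.705]
contact_force: [0.9, -4.1, 5.3]
opening: 0.203
```

```bash
python3 -c "
from h import *
st();blk2()"
```

```text
t 22.12 bed [-32.9 -47.2   9.1] F [ 0.26 -4.2   5.29] op 0.203 q [-0.18  0.29  1.97 -0.    0.88 -0.34]
end y 90.2 x span of end -56.7 -9.7
fence edge slope deg 2.67 x at end -4.6 n 13 ylo 15.0
```

Emit:
play_rows(rows=[[20,[-0.004,0.003,0],[0,0,0]],[20,[-0.004,0.006,0],[0,0,0]],[20,[-0.004,0.006,0],[0,0,0]]])

```text
time: 22.42
eef_pos: [0.5652, -0.0006, 0.0095]
tcp_rot: [-0.057, 0.705, 0.057, 0.704]
contact_force: [-0.5, -2.4, 1.0]
opening: 0.201
```

Emit:
play_rows(rows=[[20,[0,0.003,0],[0,0,0]],[20,[0,0.005,0],[0,0,0]],[20,[0,0.005,0],[0,0,0]]])

```text
time: 22.67
eef_pos: [0.5652, 0.0008, 0.0096]
tcp_rot: [-0.057, 0.705, 0.057, 0.704]
contact_force: [0.4, -1.8, 1.0]
opening: 0.202
```

```bash
python3 -c "
from h import *
st();blk2()"
```

```text
t 22.67 bed [-33.6 -43.3   9.6] F [ 0.11 -1.82  0.99] op 0.202 q [-0.18  0.29  1.97 -0.    0.89 -0.34]
end y 95.7 x span of end -55.7 -8.7
fence edge slope deg 2.3 x at end -4.9 n 13 ylo 21.0
```

Emit:
play_rows(rows=[[20,[0,0.003,0],[0,0,0]],[20,[0,0.005,0],[0,0,0]],[20,[0,0.005,0],[0,0,0]]])

```text
time: 22.97
eef_pos: [0.5653, 0.0021, 0.0099]
tcp_rot: [-0.057, 0.705, 0.057, 0.705]
contact_force: [0.1, -0.6, -0.2]
opening: 0.198
```

Emit:
play_rows(rows=[[20,[0,0.003,0],[0,0,0]],[20,[0,0.005,0],[0,0,0]],[20,[0,0.005,0],[0,0,0]]])

```text
time: 23.22
eef_pos: [0.5653, 0.0034, 0.0102]
tcp_rot: [-0.057, 0.705, 0.057, 0.705]
contact_force: [0.6, -0.4, -0.1]
opening: 0.204
```

```bash
python3 -c "
from h import *
st();blk2()"
```

```text
t 23.22 bed [-33.  -40.7  10.2] F [ 0.52 -0.54 -0.14] op 0.204 q [-0.17  0.29  1.97 -0.    0.89 -0.33]
end y 97.7 x span of end -52.7 -8.7
fence edge slope deg -0.03 x at end -6.7 n 13 ylo 23.0
```

Emit:
play_rows(rows=[[20,[0,0.003,0],[0,0,0]],[20,[0,0.005,0],[0,0,0]],[20,[0,0.005,0],[0,0,0]]])

```text
time: 23.52
eef_pos: [0.5653, 0.0047, 0.0103]
tcp_rot: [-0.057, 0.705, 0.057, 0.705]
contact_force: [0.5, -1.5, 0.3]
opening: 0.198
```

Emit:
play_rows(rows=[[20,[0,0.003,0],[0,0,0]],[20,[0,0.005,0],[0,0,0]],[20,[0,0.005,0],[0,0,0]]])

```text
time: 23.77
eef_pos: [0.5654, 0.0054, 0.0106]
tcp_rot: [-0.058, 0.704, 0.056, 0.705]
contact_force: [0.3, -4.9, 0.4]
opening: 0.2
```

```bash
python3 -c "
from h import *
st();blk2()"
```

```text
t 23.77 bed [-32.6 -38.8  10.6] F [-0.53 -4.87  0.36] op 0.2 q [-0.17  0.29  1.97 -0.    0.89 -0.33]
end y 98.3 x span of end -41.4 -8.7
fence edge slope deg -1.94 x at end -7.5 n 12 ylo 29.0
```

Screw contact found: the force rose from −0.5 to −4.9 N. I'll hold briefly, then back off, check flushness in both views, and re-seat if needed.

Emit:
play_rows(rows=[[20,[0,0,0],[0,0,0]],[20,[0,0,0],[0,0,0]],[20,[0,0,0],[0,0,0]],[20,[0,0,0],[0,0,0]],[20,[0,0,0],[0,0,0]],[20,[0,-0.03,0],[0,0,0]],[20,[0,-0.06,0],[0,0,0]],[20,[-0.1,-0.06,0],[0,0,0]],[20,[-0.2,-0.06,0],[0,0,0]],[20,[-0.22,-0.06,0],[0,0,0]]])

```text
time: 24.65
eef_pos: [0.571, -0.0123, 0.081]
tcp_rot: [-0.057, 0.702, 0.056, 0.708]
contact_force: [1.3, 0.4, 0.4]
opening: 0.197
```

Emit:
play_rows(rows=[[20,[0,0,-0.1],[-0.0795,0,0]],[20,[0,0,-0.2],[-0.159,0,0]],[30,[0,0,-0.3],[-0.2385,0,0]],[40,[0,0,-0.32],[-0.318,0,0]],[50,[0,0,-0.32],[-0.3975,0,0]],[50,[0,0,-0.32],[-0.477,0,0]],[50,[0,0,-0.32],[-0.5565,0,0]],[50,[0,0,-0.32],[-0.636,0,0]],[50,[0,0,-0.32],[-0.7155,0,0]],[50,[0,0,-0.32],[-0.79,0,0]]])

```text
time: 25.48
eef_pos: [0.4726, -0.0268, 0.0756]
tcp_rot: [-0.457, 0.539, 0.458, 0.539]
contact_force: [-0.4, 0.5, 0.7]
opening: 0.505
```

```bash
cat >> h.py <<'E'
def blk3():
    S=cam('scene')
    for v in(25,40,60):
        m=cv2.morphologyEx(mask(S,(103,90,v),(132,255,255),(290,195,375,290)),cv2.MORPH_CLOSE,np.ones((5,5)))
        R,b=rect(S,blob(m),.039);B=np.array([w2b([x/1000,y/1000,.039])[:2]*1000 for x,y in b]);print(v,'ctr',B.mean(0).round(1),np.round(R[1],1),'ang',round(R[2],2),'corners',B.round(1).tolist())
E
python3 -c "
from h import *
st();move([-.112,.032,.05],'y');blk3()"
```

```text
t 25.48 bed [-129.4  -55.6   75.6] F [-0.36  0.58  0.67] op 0.505 q [-0.27 -0.01  2.16  0.    0.99 -1.68]
1 shift [0.0857 0.0382 0.2953] turn [-0.2065  0.0004 -0.0003] deg 18.6 mm 93
-1 shift [0.0857 0.0382 0.2953] turn [ 1.7935e+00 -5.0000e-04 -6.0000e-04] deg 161.4 mm 93
25 ctr [-35.1  31.7] [ 62.3 133.3] ang 9.95 corners [[-67.1, 97.9], [-65.4, -35.4], [-3.1, -34.6], [-4.8, 98.7]]
40 ctr [-35.1  31.7] [ 62.3 133.3] ang 9.95 corners [[-67.1, 97.9], [-65.4, -35.4], [-3.1, -34.6], [-4.8, 98.7]]
60 ctr [-35.1  32.2] [ 62.3 132.2] ang 9.95 corners [[-67.1, 97.9], [-65.5, -34.3], [-3.1, -33.5], [-4.8, 98.7]]
```

The block is on the fence line, centre x −35.1 as when flush, with yaw within about 1°. I'll do a gentle side push to guarantee flushness.

Emit:
play_rows(rows=[[50,[0,0.02,0.1],[-0.0795,0,0]],[50,[0,0.0382,0.2],[-0.159,0,0]],[50,[0,0.0382,0.28],[-0.2065,0,0]],[50,[0,0.0382,0.2953],[-0.2065,0,0]],[50,[0.1,0.0382,0.2953],[-0.2065,0,0]],[50,[0.18,0.0382,0.2953],[-0.2065,0,0]],[50,[0.22,0.0382,0.2953],[-0.2065,0,0]],[50,[0.236,0.0382,0.2953],[-0.2065,0,0]],[50,[0.236,0.0382,0.2953],[-0.2065,0,0]]])

```text
time: 26.28
eef_pos: [0.4753, 0.062, 0.0038]
tcp_rot: [-0.536, 0.461, 0.538, 0.46]
contact_force: [1.0, -0.1, -0.7]
opening: 0.497
```

```bash
python3 -c "
from h import *
st();move([-.077,.032,.005],'y')"
```

```text
t 26.28 bed [-112.4   31.5    3.8] F [ 1.   -0.22 -0.72] op 0.497 q [-0.08  0.13  2.17 -0.    0.84 -1.81]
1 shift [-0.0043 -0.1181  0.0024] turn [-0.005   0.0002 -0.002 ] deg 0.5 mm 35
-1 shift [-0.0043 -0.1181  0.0024] turn [ 1.995e+00 -3.200e-03 -3.000e-04] deg 179.6 mm 35
```

Emit:
play_rows(rows=[[50,[0,-0.03,0],[-0.005,0,0]],[50,[0,-0.055,0],[-0.005,0,0]],[50,[0,-0.075,0],[-0.005,0,0]],[50,[0,-0.09,0],[-0.005,0,0]],[50,[0,-0.1,0],[-0.005,0,0]],[50,[0,-0.108,0],[-0.005,0,0]],[50,[0,-0.114,0],[-0.005,0,0]],[50,[0,-0.114,0],[-0.005,0,0]]])

```text
time: 26.95
eef_pos: [0.5107, 0.0677, 0.0054]
tcp_rot: [0.539, -0.458, -0.539, -0.457]
contact_force: [-0.0, -1.0, -1.0]
opening: 0.503
```

Emit:
play_rows(rows=[[50,[0,-0.003,0],[0,0,0]],[50,[0,-0.005,0],[0,0,0]],[50,[0,-0.005,0],[0,0,0]]])

```text
time: 27.2
eef_pos: [0.5116, 0.0679, 0.0052]
tcp_rot: [0.539, -0.458, -0.539, -0.457]
contact_force: [0.5, 0.1, 0.2]
opening: 0.497
```

```bash
python3 -c "
from h import *
st();blk3()"
```

```text
t 27.2 bed [-75.8  31.5   5.2] F [0.5  0.01 0.17] op 0.497 q [-0.06  0.2   2.09 -0.    0.85 -1.8 ]
25 ctr [-36.   31.6] [ 62.9 132.4] ang 8.85 corners [[-67.0, 98.0], [-67.9, -34.4], [-5.0, -34.8], [-4.2, 97.6]]
40 ctr [-36.   31.6] [ 62.9 132.4] ang 8.85 corners [[-67.0, 98.0], [-67.9, -34.4], [-5.0, -34.8], [-4.2, 97.6]]
60 ctr [-36.   32.5] [ 62.9 130.6] ang 8.85 corners [[-67.0, 98.0], [-67.9, -32.6], [-5.0, -33.0], [-4.2, 97.6]]
```

Emit:
play_rows(rows=[[50,[0,-0.003,0],[0,0,0]],[50,[0,-0.005,0],[0,0,0]],[50,[0,-0.005,0],[0,0,0]]])

```text
time: 27.5
eef_pos: [0.5118, 0.068, 0.005]
tcp_rot: [-0.538, 0.459, 0.54, 0.456]
contact_force: [-6.9, -1.1, 3.2]
opening: 0.5
```

Emit:
play_rows(rows=[[50,[0,-0.003,0],[0,0,0]],[50,[0,-0.004,0],[0,0,0]],[50,[0,-0.004,0],[0,0,0]]])

```text
time: 27.75
eef_pos: [0.5117, 0.0681, 0.0048]
tcp_rot: [-0.538, 0.459, 0.541, 0.455]
contact_force: [-7.0, -1.9, 5.9]
opening: 0.502
```

```bash
python3 -c "
from h import *
st();blk3()"
```

```text
t 27.75 bed [-75.5  31.7   4.8] F [-7.26 -0.75  5.92] op 0.502 q [-0.06  0.21  2.08 -0.    0.86 -1.8 ]
25 ctr [-36.   31.6] [ 62.9 132.4] ang 8.85 corners [[-67.0, 98.0], [-67.9, -34.4], [-5.0, -34.8], [-4.2, 97.6]]
40 ctr [-36.   31.6] [ 62.9 132.4] ang 8.85 corners [[-67.0, 98.0], [-67.9, -34.4], [-5.0, -34.8], [-4.2, 97.6]]
60 ctr [-36.   32.5] [ 62.9 130.6] ang 8.85 corners [[-67.0, 98.0], [-67.9, -32.6], [-5.0, -33.0], [-4.2, 97.6]]
```

Flush confirmed: 7 N with no block movement, TCP at −75.5 as before. Because the block may have squared up a trace, I'll re-gauge against the screw and hold once more.

Emit:
play_rows(rows=[[50,[0,0.02,0],[0,0,0]],[50,[0,0.06,0],[0,0,0]],[50,[0,0.06,0],[0,0,0]],[40,[-0.1,0.06,0],[0,0,0]],[30,[-0.2,0.06,0],[0,0,0]],[20,[-0.25,0.06,0],[0,0,0]]])

```text
time: 28.3
eef_pos: [0.4994, 0.0654, 0.0838]
tcp_rot: [0.541, -0.456, -0.537, -0.459]
contact_force: [1.0, 0.1, 0.8]
opening: 0.204
```

Emit:
play_rows(rows=[[20,[0,-0.02,-0.1],[0.0795,0,0]],[20,[0,-0.05,-0.2],[0.159,0,0]],[20,[0,-0.1,-0.3],[0.2385,0,0]],[20,[0,-0.195,-0.34],[0.318,0,0]],[20,[0,-0.195,-0.34],[0.3975,0,0]],[20,[0,-0.195,-0.34],[0.477,0,0]],[20,[0,-0.195,-0.34],[0.5565,0,0]],[20,[0,-0.195,-0.34],[0.636,0,0]],[20,[0,-0.195,-0.34],[0.7155,0,0]],[20,[0,-0.195,-0.34],[0.79,0,0]]])

```text
time: 29.13
eef_pos: [0.572, -0.0258, 0.0805]
tcp_rot: [-0.171, 0.686, 0.17, 0.687]
contact_force: [-0.1, -0.5, 0.5]
opening: 0.198
```

```bash
python3 -c "
from h import *
st();move([-.0325,-.068,.0115],'x')"
```

```text
t 29.13 bed [-31.2 -70.6  80.5] F [-0.21 -0.51  0.47] op 0.198 q [-0.22  0.2   1.93 -0.    1.02 -0.71]
1 shift [ 0.23    0.01   -0.0018] turn [0.2076 0.0011 0.0009] deg 18.7 mm 69
-1 shift [ 0.23    0.01   -0.0018] turn [-1.7924e+00 -1.3000e-03  1.6000e-03] deg 161.3 mm 69
```

Emit:
play_rows(rows=[[20,[0,0.01,-0.0018],[0.0795,0,0]],[20,[0,0.01,-0.0018],[0.159,0,0]],[20,[0,0.01,-0.0018],[0.2076,0.001,0.001]],[20,[0.1,0.01,-0.0018],[0.2076,0.001,0.001]],[20,[0.18,0.01,-0.0018],[0.2076,0.001,0.001]],[20,[0.22,0.01,-0.0018],[0.2076,0.001,0.001]],[20,[0.23,0.01,-0.0018],[0.2076,0.001,0.001]],[20,[0.23,0.01,-0.0018],[0.2076,0.001,0.001]]])

```text
time: 29.8
eef_pos: [0.5688, -0.0232, 0.0105]
tcp_rot: [-0.059, 0.706, 0.059, 0.704]
contact_force: [-0.2, 1.0, 0.0]
opening: 0.199
```

Emit:
play_rows(rows=[[20,[0,0.02,0],[0,0,0]],[20,[0,0.04,0],[0,0,0]],[20,[0,0.057,0],[0,0,0]],[20,[0,0.07,0],[0,0,0]],[20,[0,0.078,0],[0,0,0]],[20,[0,0.084,0],[0,0,0]],[20,[0,0.087,0],[0,0,0]],[20,[0,0.087,0],[0,0,0]]])

```text
time: 30.47
eef_pos: [0.5649, 0.0026, 0.0115]
tcp_rot: [-0.059, 0.705, 0.059, 0.704]
contact_force: [-0.0, 0.5, 0.6]
opening: 0.198
```

```bash
python3 -c "
from h import *
st();move([-.0325,-.0388,.0115],'x')"
```

```text
t 30.47 bed [-33.6 -41.4  11.5] F [0.07 0.53 0.62] op 0.198 q [-0.17  0.29  1.97  0.    0.89 -0.34]
1 shift [0.     0.0088 0.0038] turn [ 0.0041 -0.001  -0.0004] deg 0.4 mm 3
-1 shift [0.     0.0088 0.0038] turn [-1.9959e+00  6.0000e-04 -1.5000e-03] deg 179.6 mm 3
```

Emit:
play_rows(rows=[[20,[0,0.003,0.002],[0.0041,0,0]],[20,[0,0.006,0.002],[0.0041,0,0]],[20,[0,0.006,0.002],[0.0041,0,0]]])

```text
time: 30.72
eef_pos: [0.5652, 0.0042, 0.0114]
tcp_rot: [-0.057, 0.705, 0.057, 0.704]
contact_force: [0.2, -0.1, -0.1]
opening: 0.202
```

Emit:
play_rows(rows=[[20,[0,0.003,0],[0,0,0]],[20,[0,0.004,0],[0,0,0]],[20,[0,0.004,0],[0,0,0]]])

```text
time: 30.97
eef_pos: [0.5649, 0.0055, 0.0114]
tcp_rot: [-0.057, 0.705, 0.057, 0.704]
contact_force: [0.7, -0.1, 0.4]
opening: 0.199
```

```bash
python3 -c "
from h import *
st();blk2()"
```

```text
t 30.97 bed [-33.1 -38.6  11.4] F [ 0.66 -0.16  0.43] op 0.199 q [-0.17  0.29  1.97  0.    0.89 -0.33]
end y 98.3 x span of end -41.4 -8.7
fence edge slope deg -1.94 x at end -7.5 n 12 ylo 29.0
```

Emit:
play_rows(rows=[[20,[0,0.003,0],[0,0,0]],[20,[0,0.004,0],[0,0,0]],[20,[0,0.004,0],[0,0,0]]])

```text
time: 31.27
eef_pos: [0.5648, 0.0067, 0.0114]
tcp_rot: [-0.057, 0.705, 0.057, 0.704]
contact_force: [-0.2, 0.8, 0.1]
opening: 0.199
```

Emit:
play_rows(rows=[[20,[0,0.003,0],[0,0,0]],[20,[0,0.003,0],[0,0,0]],[20,[0,0.003,0],[0,0,0]]])

```text
time: 31.52
eef_pos: [0.5646, 0.0076, 0.0114]
tcp_rot: [-0.057, 0.705, 0.057, 0.704]
contact_force: [0.7, 1.0, 0.5]
opening: 0.199
```

```bash
python3 -c "
from h import *
st();blk2()"
```

```text
t 31.52 bed [-33.  -36.5  11.4] F [0.9  0.87 0.53] op 0.199 q [-0.17  0.29  1.97  0.    0.89 -0.33]
end y 98.3 x span of end -41.4 -8.7
fence edge slope deg 1.0 x at end -6.3 n 12 ylo 29.0
```

Emit:
play_rows(rows=[[20,[0,0.003,0],[0,0,0]],[20,[0,0.004,0],[0,0,0]],[20,[0,0.004,0],[0,0,0]]])

```text
time: 31.82
eef_pos: [0.5644, 0.0088, 0.0114]
tcp_rot: [-0.057, 0.705, 0.057, 0.704]
contact_force: [0.6, -0.1, 0.2]
opening: 0.201
```

Emit:
play_rows(rows=[[20,[0,0.003,0],[0,0,0]],[20,[0,0.004,0],[0,0,0]],[20,[0,0.004,0],[0,0,0]]])

```text
time: 32.07
eef_pos: [0.5643, 0.01, 0.0114]
tcp_rot: [-0.057, 0.705, 0.057, 0.704]
contact_force: [0.5, 0.5, 0.3]
opening: 0.202
```

```bash
python3 -c "
from h import *
st();blk2()
S=cam('scene');tb=(325,195,375,235)
rd=mask(S,(0,110,25),(9,255,255),tb)|mask(S,(170,110,25),(180,255,255),tb);print(cen(rd),cv2.boundingRect(rd))"
```

```text
t 32.07 bed [-33.  -34.1  11.4] F [0.59 0.45 0.32] op 0.202 q [-0.16  0.28  1.97  0.    0.89 -0.32]
end y 98.3 x span of end -41.4 -5.6
fence edge slope deg 1.0 x at end -6.3 n 12 ylo 29.0Traceback (most recent call last):
  File "<string>", line 5, in <module>
    rd=mask(S,(0,110,25),(9,255,255),tb)|mask(S,(170,110,25),(180,255,255),tb);print(cen(rd),cv2.boundingRect(rd))
                                                                                     ~~~^^^^
  File "h.py", line 20, in cen
    M=cv2.moments(m,True);return np.array([M['m10']/M['m00'],M['m01']/M['m00']]),M['m00']
                                           ~~~~~~~~^~~~~~~~~
ZeroDivisionError: float division by zero
```

No force while the TCP passes the expected contact point means the tips are now skimming over the block's top edge; the tip offset is about 28 mm, as the tab press hinted. I'll back off, go lower and re-gauge.

Emit:
play_rows(rows=[[20,[-0.01,-0.02,0],[0,0,0]],[20,[-0.01,-0.06,0],[0,0,0]],[20,[-0.01,-0.08,0],[0,0,0]],[20,[0.01,-0.08,0],[0,0,0]],[20,[0.025,-0.08,0],[0,0,0]],[20,[0.04,-0.08,0],[0,0,0]],[20,[0.048,-0.08,0],[0,0,0]],[20,[0.048,-0.08,0],[0,0,0]]])

```text
time: 32.83
eef_pos: [0.567, -0.0134, -0.0043]
tcp_rot: [-0.056, 0.706, 0.057, 0.703]
contact_force: [-0.3, -0.8, -0.0]
opening: 0.204
```

```bash
python3 -c "
from h import *
st();blk2();move([-.0325,-.042,-.003],'x')"
```

```text
t 32.83 bed [-34.  -57.6  -4.3] F [-0.4  -0.75 -0.03] op 0.204 q [-0.2   0.32  1.96  0.    0.87 -0.36]
end y 98.3 x span of end -69.2 -5.6
fence edge slope deg -0.98 x at end -7.0 n 15 ylo 11.0
1 shift [-0.0027  0.0523  0.004 ] turn [ 0.     -0.002  -0.0008] deg 0.2 mm 16
-1 shift [-0.0027  0.0523  0.004 ] turn [-2.0e+00  1.2e-03 -3.2e-03] deg 180.0 mm 16
```

Emit:
play_rows(rows=[[20,[0,0.01,0],[0,0,0]],[20,[0,0.02,0.001],[0,0,0]],[20,[0,0.027,0.002],[0,0,0]],[20,[0,0.032,0.003],[0,0,0]],[20,[0,0.032,0.003],[0,0,0]]])

```text
time: 33.3
eef_pos: [0.5675, -0.0037, -0.0028]
tcp_rot: [-0.057, 0.705, 0.057, 0.704]
contact_force: [0.1, 0.0, -0.4]
opening: 0.198
```

Emit:
play_rows(rows=[[20,[0,0.003,0],[0,0,0]],[20,[0,0.006,0],[0,0,0]],[20,[0,0.006,0],[0,0,0]]])

```text
time: 33.55
eef_pos: [0.5671, -0.0023, -0.003]
tcp_rot: [-0.057, 0.705, 0.057, 0.704]
contact_force: [0.4, 0.0, -0.7]
opening: 0.199
```

Emit:
play_rows(rows=[[20,[0,0.003,0],[0,0,0]],[20,[0,0.005,0],[0,0,0]],[20,[0,0.005,0],[0,0,0]]])

```text
time: 33.8
eef_pos: [0.5668, -0.0008, -0.003]
tcp_rot: [-0.057, 0.705, 0.057, 0.704]
contact_force: [-0.1, 0.0, 0.0]
opening: 0.194
```

```bash
python3 -c "
from h import *
st();blk2()"
```

```text
t 33.8 bed [-32.2 -45.2  -3. ] F [-0.13  0.03  0.03] op 0.194 q [-0.18  0.31  1.96  0.    0.87 -0.34]
end y 98.3 x span of end -41.4 -5.6
fence edge slope deg -1.69 x at end -7.4 n 15 ylo 11.0
```

Emit:
play_rows(rows=[[20,[0,0.003,0],[0,0,0]],[20,[0,0.006,0],[0,0,0]],[20,[0,0.006,0],[0,0,0]]])

```text
time: 34.1
eef_pos: [0.5665, 0.001, -0.003]
tcp_rot: [-0.057, 0.705, 0.057, 0.704]
contact_force: [-0.2, -0.7, -0.7]
opening: 0.202
```

Emit:
play_rows(rows=[[20,[0,0.003,0],[0,0,0]],[20,[0,0.006,0],[0,0,0]],[20,[0,0.006,0],[0,0,0]]])

```text
time: 34.35
eef_pos: [0.5663, 0.0028, -0.003]
tcp_rot: [-0.057, 0.705, 0.057, 0.704]
contact_force: [0.5, 0.1, -0.0]
opening: 0.197
```

```bash
python3 -c "
from h import *
st();blk2()"
```

```text
t 34.35 bed [-32.2 -41.5  -3. ] F [ 0.51  0.06 -0.04] op 0.197 q [-0.17  0.31  1.97  0.    0.87 -0.34]
end y 98.3 x span of end -41.4 -5.6
fence edge slope deg 0.21 x at end -6.4 n 15 ylo 11.0
```

Contact is expected around −39, so I'll take 1 mm steps.

Emit:
play_rows(rows=[[20,[0,0.003,0],[0,0,0]],[20,[0,0.005,0],[0,0,0]],[20,[0,0.005,0],[0,0,0]]])

```text
time: 34.65
eef_pos: [0.5663, 0.0029, -0.0029]
tcp_rot: [-0.058, 0.705, 0.056, 0.704]
contact_force: [0.3, -4.6, -1.6]
opening: 0.202
```

Emit:
play_rows(rows=[[20,[0,0.003,0],[0,0,0]],[20,[0,0.004,0],[0,0,0]],[20,[0,0.004,0],[0,0,0]]])

```text
time: 34.9
eef_pos: [0.5663, 0.003, -0.0029]
tcp_rot: [-0.059, 0.705, 0.056, 0.704]
contact_force: [-0.0, -8.5, -1.5]
opening: 0.193
```

```bash
python3 -c "
from h import *
st();blk2()"
```

```text
t 34.9 bed [-32.1 -41.3  -2.9] F [-1.4  -8.41 -1.52] op 0.193 q [-0.17  0.31  1.97 -0.01  0.86 -0.33]
end y 98.3 x span of end -41.4 -8.7
fence edge slope deg 0.21 x at end -6.4 n 15 ylo 11.0
```

Solid gauge contact with the block unmoved. I'll ease to about 4 N, hold, then retreat straight back and up.

Emit:
play_rows(rows=[[20,[0,-0.004,0],[0,0,0]],[20,[0,-0.004,0],[0,0,0]],[20,[0,-0.004,0],[0,0,0]],[20,[0,-0.004,0],[0,0,0]],[20,[0,-0.004,0],[0,0,0]],[20,[0,-0.004,0],[0,0,0]],[20,[0,-0.004,0],[0,0,0]],[20,[0,-0.004,0],[0,0,0]]])

```text
time: 35.62
eef_pos: [0.5663, 0.0029, -0.0029]
tcp_rot: [-0.058, 0.705, 0.056, 0.704]
contact_force: [0.0, -6.8, -1.8]
opening: 0.199
```

Emit:
play_rows(rows=[[20,[0,-0.015,0],[0,0,0]],[20,[0,-0.05,0],[0,0,0]],[20,[0,-0.07,0],[0,0,0]],[20,[-0.1,-0.07,0],[0,0,0]],[20,[-0.22,-0.07,0],[0,0,0]],[20,[-0.34,-0.07,0],[0,0,0]],[20,[-0.4,-0.07,0],[0,0,0]]])

```text
time: 36.2
eef_pos: [0.5721, -0.0173, 0.122]
tcp_rot: [-0.057, 0.703, 0.056, 0.707]
contact_force: [1.8, 0.2, 0.5]
opening: 0.198
```

Emit:
play_rows(rows=[[20,[0,0.05,-0.1],[-0.0795,0,0]],[20,[0,0.1,-0.2],[-0.159,0,0]],[30,[0,0.15,-0.26],[-0.2385,0,0]],[40,[0,0.2,-0.26],[-0.318,0,0]],[40,[0,0.26,-0.26],[-0.3975,0,0]],[40,[0,0.32,-0.26],[-0.477,0,0]],[40,[0,0.38,-0.26],[-0.5565,0,0]],[40,[0,0.44,-0.26],[-0.636,0,0]],[40,[0,0.5,-0.26],[-0.7155,0,0]],[40,[0,0.55,-0.26],[-0.79,0,0]]])

```text
time: 37.03
eef_pos: [0.466, 0.1348, 0.1174]
tcp_rot: [-0.457, 0.539, 0.458, 0.539]
contact_force: [0.6, -0.1, -0.1]
opening: 0.4
```

```bash
python3 -c "
from h import *
st();blk3();move([-.099,.119,.085],'y')"
```

```text
t 37.03 bed [-110.   104.8  117.4] F [ 0.58 -0.2  -0.05] op 0.4 q [ 0.07 -0.05  2.11  0.    1.08 -1.34]
25 ctr [-35.1  31.7] [ 62.3 133.3] ang 9.95 corners [[-67.1, 97.9], [-65.4, -35.4], [-3.1, -34.6], [-4.8, 98.7]]
40 ctr [-35.1  31.7] [ 62.3 133.3] ang 9.95 corners [[-67.1, 97.9], [-65.4, -35.4], [-3.1, -34.6], [-4.8, 98.7]]
60 ctr [-35.1  32.2] [ 62.3 132.2] ang 9.95 corners [[-67.1, 97.9], [-65.5, -34.3], [-3.1, -33.5], [-4.8, 98.7]]
1 shift [ 0.1077 -0.0229  0.0506] turn [-0.2032  0.0018 -0.0015] deg 18.3 mm 36
-1 shift [ 0.1077 -0.0229  0.0506] turn [ 1.7968 -0.0021 -0.0025] deg 161.7 mm 36
```

The block reads as before, unmoved within pixel noise. Now I align over the tab, descend around it and grip with stepwise centring.

Emit:
play_rows(rows=[[40,[0,-0.0229,0.0506],[-0.0795,0,0]],[40,[0,-0.0229,0.0506],[-0.159,0,0]],[40,[0,-0.0229,0.0506],[-0.2032,0.0018,-0.0015]],[40,[0.06,-0.0229,0.0506],[-0.2032,0.0018,-0.0015]],[40,[0.1077,-0.0229,0.0506],[-0.2032,0.0018,-0.0015]],[40,[0.1077,-0.0229,0.0506],[-0.2032,0.0018,-0.0015]]])

```text
time: 37.58
eef_pos: [0.4733, 0.147, 0.082]
tcp_rot: [-0.535, 0.464, 0.536, 0.46]
contact_force: [-0.5, -0.5, 0.2]
opening: 0.4
```

```bash
python3 -c "
from h import *
st();move([-.099,.1188,.026],'y')"
```

```text
t 37.58 bed [-100.9  115.8   82. ] F [-0.56 -0.38  0.21] op 0.4 q [ 0.1   0.03  2.1  -0.    1.01 -1.62]
1 shift [ 0.1867 -0.0073  0.0106] turn [-0.0081 -0.0011 -0.0037] deg 0.8 mm 56
-1 shift [ 0.1867 -0.0073  0.0106] turn [ 1.9919e+00 -5.7000e-03  1.7000e-03] deg 179.3 mm 56
```

Emit:
play_rows(rows=[[40,[0.05,-0.005,0.006],[-0.0081,0,0]],[40,[0.1,-0.005,0.006],[-0.0081,0,0]],[40,[0.15,-0.005,0.006],[-0.0081,0,0]],[40,[0.18,-0.005,0.006],[-0.0081,0,0]],[40,[0.187,-0.005,0.006],[-0.0081,0,0]],[30,[0.187,-0.005,0.006],[-0.0081,0,0]],[28,[0.187,-0.005,0.006],[-0.0081,0,0]],[28,[0.187,-0.005,0.006],[-0.0081,0,0]]])

```text
time: 38.25
eef_pos: [0.4777, 0.1495, 0.03]
tcp_rot: [0.54, -0.458, -0.538, -0.458]
contact_force: [0.4, -0.1, 0.0]
opening: 0.283
```

```bash
python3 -c "
from h import *
st();move([-.099,.1188,.026],'y')"
```

```text
t 38.25 bed [-96.1 117.5  30. ] F [ 0.41 -0.12  0.04] op 0.283 q [ 0.1   0.12  2.12 -0.    0.9  -1.63]
1 shift [0.0131 0.0098 0.0043] turn [ 0.001  -0.0017  0.0014] deg 0.2 mm 5
-1 shift [0.0131 0.0098 0.0043] turn [-1.999  -0.0022 -0.0026] deg 179.9 mm 5
```

Emit:
play_rows(rows=[[25,[0.01,0.008,0.0043],[0.001,-0.001,0.001]],[22,[0.01,0.008,0.0043],[0.001,-0.001,0.001]],[20,[0.01,0.008,0.0043],[0.001,-0.001,0.001]],[20,[0.01,0.008,0.0043],[0.001,-0.001,0.001]]], force=20)

```text
time: 38.58
eef_pos: [0.4742, 0.1504, 0.026]
tcp_rot: [0.539, -0.459, -0.539, -0.458]
contact_force: [0.0, 0.4, 0.4]
opening: 0.204
```

Emit:
play_rows(rows=[[18,[0,0,0],[0,0,0]],[17.5,[0,0,0],[0,0,0]],[17.5,[0,0,0],[0,0,0]]])

```text
time: 38.83
eef_pos: [0.4742, 0.1503, 0.0258]
tcp_rot: [-0.539, 0.459, 0.539, 0.458]
contact_force: [0.1, 0.1, 0.4]
opening: 0.174
```

```bash
python3 -c "
from h import *
st()"
```

```text
t 38.83 bed [-99.4 118.9  25.8] F [0.12 0.08 0.36] op 0.174 q [ 0.1   0.13  2.13 -0.    0.89 -1.63]
```

Emit:
play_rows(rows=[[15,[0,0,0],[0,0,0]],[13,[0,0,0],[0,0,0]],[13,[0,0,0],[0,0,0]],[13,[-0.0334,-0.0015,0],[0,0,0]],[13,[-0.0666,-0.0058,0],[0,0,0]],[13,[-0.0992,-0.0131,0],[0,0,0]],[13,[-0.1311,-0.0231,0],[0,0,0]],[13,[-0.162,-0.0359,0],[0,0,0]],[13,[-0.1917,-0.0514,0],[0,0,0]],[13,[-0.1917,-0.0514,0],[0,0,0]]])

```text
time: 39.67
eef_pos: [0.4908, 0.153, 0.0858]
tcp_rot: [0.539, -0.458, -0.538, -0.458]
contact_force: [-0.9, -0.3, 1.5]
opening: 0.159
```

```bash
python3 -c "
from h import *
st();blk3()"
```

```text
t 39.67 bed [-82.7 118.8  85.8] F [-0.96 -0.18  1.5 ] op 0.159 q [ 0.11  0.06  2.06 -0.    1.02 -1.63]
25 ctr [-36.1  30.7] [ 62.9 130.5] ang 8.79 corners [[-67.0, 96.2], [-68.0, -34.3], [-5.1, -34.8], [-4.1, 95.8]]
40 ctr [-36.1  30.7] [ 62.9 130.5] ang 8.79 corners [[-67.0, 96.2], [-68.0, -34.3], [-5.1, -34.8], [-4.1, 95.8]]
60 ctr [-35.8  30.8] [ 62.4 130.5] ang 8.79 corners [[-66.5, 96.2], [-67.5, -34.2], [-5.1, -34.7], [-4.1, 95.8]]
```

Emit:
play_rows(rows=[[13,[-0.0282,-0.018,0],[0,0,0]],[13,[-0.0547,-0.0383,0],[0,0,0]],[13,[-0.0794,-0.0609,0],[0,0,0]],[13,[-0.1019,-0.0856,0],[0,0,0]],[13,[-0.1223,-0.1121,0],[0,0,0]],[13,[-0.1403,-0.1403,0],[0,0,0]],[13,[-0.1557,-0.1699,0],[0,0,0]],[13,[-0.1685,-0.2008,0],[0,0,0]],[13,[-0.1786,-0.2327,0],[0,0,0]],[13,[-0.1858,-0.2653,0],[0,0,0]]])

```text
time: 40.55
eef_pos: [0.5689, 0.1657, 0.1396]
tcp_rot: [-0.539, 0.459, 0.539, 0.457]
contact_force: [-1.4, -1.7, -3.0]
opening: 0.157
```

Emit:
play_rows(rows=[[13,[-0.0044,-0.0332,0],[0,0,0]],[13,[-0.0059,-0.0666,0],[0,0,0]],[13,[-0.0044,-0.1,0],[0,0,0]],[13,[-0.0044,-0.1,0],[0,0,0]],[13,[-0.0044,-0.1,0],[0,0,0]]])

```text
time: 40.97
eef_pos: [0.5998, 0.1706, 0.1413]
tcp_rot: [0.54, -0.458, -0.538, -0.459]
contact_force: [0.9, -3.0, 0.9]
opening: 0.158
```

```bash
python3 -c "
from h import *
st();blk3()"
```

```text
t 40.97 bed [ 27.8 118.8 141.3] F [ 0.42 -3.09  0.87] op 0.158 q [ 0.12  0.23  1.76 -0.    1.15 -1.62]
25 ctr [-35.3  30.6] [ 61.4 130.9] ang 7.87 corners [[-64.5, 96.7], [-67.6, -34.1], [-6.2, -35.5], [-3.1, 95.3]]
40 ctr [-35.3  30.6] [ 61.4 130.9] ang 7.87 corners [[-64.5, 96.7], [-67.6, -34.1], [-6.2, -35.5], [-3.1, 95.3]]
60 ctr [-35.1  29.7] [ 61.4 129.4] ang 7.61 corners [[-63.9, 95.2], [-67.6, -34.1], [-6.2, -35.8], [-2.6, 93.5]]
```

Emit:
play_rows(rows=[[18,[0,0,0],[0,0,0]],[24,[0,0,0],[0,0,0]],[35,[0,0,0],[0,0,0]],[45,[0,0,0],[0,0,0]],[45,[-0.1,0,0],[0,0,0]],[45,[-0.2,0,0],[0,0,0]],[45,[-0.3,0,0],[0,0,0]],[45,[-0.3,0,0],[0,0,0]]])

```text
time: 41.68
eef_pos: [0.6013, 0.1713, 0.2386]
tcp_rot: [0.542, -0.455, -0.536, -0.461]
contact_force: [0.1, -0.0, 0.9]
opening: 0.446
```

Emit:
play_rows(rows=[[45,[0,0.05,0.1],[0,0,0]],[45,[0,0.1,0.2],[0,0,0]],[45,[0,0.15,0.3],[0,0,0]],[45,[0,0.2,0.4],[0,0,0]],[45,[0,0.25,0.5],[0,0,0]],[45,[0,0.3,0.6],[0,0,0]],[45,[0,0.35,0.7],[0,0,0]],[45,[0,0.4,0.8],[0,0,0]],[45,[0,0.45,0.9],[0,0,0]],[45,[0,0.45,0.9],[0,0,0]]])

```text
time: 42.52
eef_pos: [0.4173, 0.4194, 0.2298]
tcp_rot: [-0.539, 0.457, 0.541, 0.456]
contact_force: [-0.1, -1.0, -0.4]
opening: 0.449
```

Run:
```python
from h import *
np.set_printoptions(precision=2,suppress=True)
st();T,S=cam('top'),cam('scene');p=[]
for n,c,bb,tb in(('top',T,(225,195,345,262),(245,190,280,215)),('scene',S,(290,195,372,290),(360,198,395,222))):
    m=cv2.morphologyEx(mask(c,(103,90,40),(132,255,255),bb),cv2.MORPH_CLOSE,np.ones((5,5)))
    R,b=rect(c,blob(m),.039);B=np.array([w2b([x/1000,y/1000,.039])[:2]*1000 for x,y in b]);print(n,B.mean(0),R[1],'ang',R[2],B.tolist())
    rd=mask(c,(0,110,25),(9,255,255),tb)|mask(c,(170,110,25),(180,255,255),tb);q=blob(rd);p.append(cen(cv2.drawContours(np.zeros_like(rd),[q],-1,255,-1))[0])
P,e=tri(T,p[0],S,p[1]);t=w2b(P)*1000;print('tab',t,e,'theta',np.arctan2(t[2]-63,16-t[0]))
# dark fence line: gap brightness profile between block edge and yellow tape, top view, along bed x at several y
for y in(-25,0,30,60,90):
    print(y,[int(cv2.cvtColor(cv2.getRectSubPix(T['color'],(1,1),tuple(float(v) for v in proj(T,b2w([x/1000,y/1000,.039])))),cv2.COLOR_RGB2HSV)[0,0,0]) for x in range(-14,12,2)])
```

```text
t 42.52 bed [-112.4  393.6  229.8] F [-0.25 -0.94 -0.44] op 0.449 q [ 0.62  0.09  1.76  0.    1.3  -1.12]
top [-32.17  32.61] (65.14757537841797, 130.65782165527344) ang 9.228415489196777 [[-64.75664181726363, 97.93072427491406], [-64.73737095373762, -32.72712630632706], [0.4101929773001786, -32.71756861385349], [0.39092271066161915, 97.94028564454865]]
scene [-35.02  30.39] (61.08872604370117, 130.11915588378906) ang 9.105278968811035 [[-65.43494149129343, 95.51382995776765], [-65.69556409998705, -34.60504797042358], [-4.606915484928905, -34.7273690354369], [-4.346351934644432, 95.39151706401805]]
tab [ 13.08 116.47 181.05] 0.002394883364066132 theta 1.546102657914996
-25 [113, 115, 116, 117, 117, 117, 117, 119, 30, 29, 29, 30, 31]
0 [108, 109, 110, 113, 116, 117, 117, 118, 28, 29, 30, 30, 30]
30 [116, 117, 117, 117, 118, 118, 118, 118, 30, 29, 29, 29, 30]
60 [110, 112, 115, 116, 117, 118, 118, 118, 130, 29, 30, 30, 30]
90 [110, 110, 111, 115, 117, 117, 118, 118, 34, 29, 30, 30, 29]
```

```bash
python3 -c "
from plant import ctrl
print(ctrl.sign_off())"
```

```text
the job is handed in; nothing more can be done
None
```

The job is done and handed in at about 42.5 s. The block is gauged against the screw and flush to the fence, and the stop is back up.

**What I did**
- **Stop down:** I flipped it down by its tab. The first swing stopped about 0.13 rad short, so I pressed it until its heel seated at about 16 N.
- **Block:** I pushed it flush to the fence at about 7 N, then along the fence until it met the screw at about 5 N. I then pushed it flush again and gauged it a second time, peaking at 8.4 N and holding about 0.7 s at roughly 7 N. I had aimed to hold nearer 4 N.
- **Stop up:** I let go of the block, gripped the tab and flipped the stop back up, with hardly any force on the tool. Then I retreated.

**Last checks**
- **Flushness:** block yaw is 9.23° in the top view and 9.1° in the scene view, against 9.22° for the fence. In the top view its edge lies on the fence line.
- **End position:** the block's end is at 95–98 mm along the fence, and the screw tip measured about 98 mm. The two cameras differ by 2–3 mm.
- **Stop:** its arm reads about 1.55 rad, practically upright and about where it began. I aimed for 1.66 rad, so it fell slightly short.

**What disagreed**
- **Fingertip height:** the real fingertips sat 20–28 mm above the reported tool point. That explains the first incomplete flip. It also meant one gauging pass skimmed over the block's top, so I repeated it lower.
- **Not checked:** I did not re-measure the other items on the bed or table at the end. I also did not check separately that the stop's carriage had not moved; the tab's position along the fence read 116.5 mm at the end, against 116.8 mm at the start.

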